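# Kit out the power-supply repair tray

### The job

Gather the parts for the power-supply repair from the bench into the green kit tray, each upright and sitting flat on the floor of its own bay: the long heat sink in the long rectangular bay, the wide capacitor in the round bay, the large transformer in the broader rectangular bay diagonally across from the round one, and the relay in the small square bay. Set each part down gently rather than dropping it. Leave the look-alikes, the slim capacitor, the short heat sink and the small transformer, standing where they are.

Things in the scene. Friction and masses are not known exactly. Their poses are not given: they have to be found in the camera images.
- tray: Green kit tray fixed to the bench, 140 (x) x 166 (y) x 22 mm high; origin: centre of its underside, z up. Four bays open to the top, 18 mm deep, floors 4 mm above the bench. Centres in the tray's x, y (mm) and sizes: long bay (-37,-33), 54 in x by 88 in y; round bay (-37,+50), 54 across; large (broad) bay (+32,-40), 60 in x by 74 in y; small square bay (+32,+50), 54 by 54. Place and yaw vary.
- long_heatsink: Aluminium heat sink with seven upright fins, 70 (its x, along the fins) x 38 (its y) x 46 mm high; belongs in the long bay, its x along the tray's y. Grip across the 38 mm. Origin at the centre of its underside, z up; stands loose on the bench, its place and yaw changing at each start.
- wide_capacitor: Black can capacitor with a silvery top, upright, 36 mm diameter, 52 mm high; belongs in the round bay. Origin at the centre of its underside, z up; stands loose on the bench, its place and yaw changing at each start.
- large_transformer: Transformer: dark steel core 56 (its x) x 22 (y) x 50 mm high with a copper winding 35 (x) x 42 (y) mm, from 5 to 45 mm above the underside; belongs in the large bay, its x along the tray's y. Grip across the winding, 42 mm along y. Origin at the centre of its underside, z up; stands loose on the bench, its place and yaw changing at each start.
- relay: Plug-in relay, upright, 36 x 36 x 54 mm high, black base with a frosty clear, whitish cover; belongs in the small square bay, sides parallel to the bay's (any quarter turn). Origin at the centre of its underside, z up; stands loose on the bench, its place and yaw changing at each start.
- slim_capacitor: Look-alike, leave it: black can capacitor with a silvery top, only 24 mm diameter, 52 mm high. Origin at the centre of its underside, z up; stands loose on the bench, its place and yaw changing at each start.
- short_heatsink: Look-alike, leave it: aluminium finned heat sink, only 38 x 38 x 46 mm high. Origin at the centre of its underside, z up; stands loose on the bench, its place and yaw changing at each start.
- small_transformer: Look-alike, leave it: transformer of the same kind but only 38 (its x) x 30 (its y) x 38 mm high. Origin at the centre of its underside, z up; stands loose on the bench, its place and yaw changing at each start.
Not all that is in view belongs to the job. Leave any purple or turquoise look-alike of the relay alone.

How it is judged:
At the end, for the whole second after the job is handed in: The four kit parts stand in their own bays: centre within 12 mm of the bay's along both tray axes, underside under 8 mm above the bench, tilt under 0.15 rad, released, at rest; the three look-alikes are upright, at rest, within 25 mm of where they started (x of long_heatsink in the frame of tray between -0.049 and -0.025 m and y of long_heatsink in the frame of tray between -0.045 and -0.021 m and z of each of long_heatsink, wide_capacitor, large_transformer, relay in the frame of tray below 0.008 m and angle between each of long_heatsink, wide_capacitor, large_transformer, relay's own z axis and vertical below 0.15 rad and linear speed of each of long_heatsink, wide_capacitor, large_transformer, relay, slim_capacitor, short_heatsink, small_transformer below 0.02 m/s and angular speed of each of long_heatsink, wide_capacitor, large_transformer, relay below 0.2 rad/s and x of wide_capacitor in the frame of tray between -0.049 and -0.025 m and y of wide_capacitor in the frame of tray between 0.038 and 0.062 m and x of large_transformer in the frame of tray between 0.02 and 0.044 m and y of large_transformer in the frame of tray between -0.052 and -0.028 m and x of relay in the frame of tray between 0.02 and 0.044 m and y of relay in the frame of tray between 0.038 and 0.062 m and distance of each of slim_capacitor, short_heatsink, small_transformer from where it was at the start of the episode below 0.025 m and angle between each of slim_capacitor, short_heatsink, small_transformer's own z axis and vertical below 0.2 rad); the robot touches nothing.
It fails at once if a kit part is dropped into its bay instead of being set down (faster than 0.6 m/s within the bay) ((x of long_heatsink in the frame of tray between -0.067 and -0.007 m and y of long_heatsink in the frame of tray between -0.063 and -0.003 m and z of long_heatsink in the frame of tray below 0.03 m and linear speed of long_heatsink above 0.6 m/s) or (x of wide_capacitor in the frame of tray between -0.067 and -0.007 m and y of wide_capacitor in the frame of tray between 0.02 and 0.08 m and z of wide_capacitor in the frame of tray below 0.03 m and linear speed of wide_capacitor above 0.6 m/s) or (x of large_transformer in the frame of tray between 0.002 and 0.062 m and y of large_transformer in the frame of tray between -0.07 and -0.01 m and z of large_transformer in the frame of tray below 0.03 m and linear speed of large_transformer above 0.6 m/s) or (x of relay in the frame of tray between 0.002 and 0.062 m and y of relay in the frame of tray between 0.02 and 0.08 m and z of relay in the frame of tray below 0.03 m and linear speed of relay above 0.6 m/s)).
It fails at once if a look-alike is moved by more than 25 mm or knocked over ((distance of slim_capacitor from where it was at the start of the episode above 0.025 m or angle between slim_capacitor's own z axis and vertical above 0.2 rad) or (distance of short_heatsink from where it was at the start of the episode above 0.025 m or angle between short_heatsink's own z axis and vertical above 0.2 rad) or (distance of small_transformer from where it was at the start of the episode above 0.025 m or angle between small_transformer's own z axis and vertical above 0.2 rad)).
It also fails if it takes over 96 s, if anything falls off the work surface, if the arm or the gripper's body presses on something with over 40 N, if the wrist force passes 120 N, or if a joint passes its speed limit or range.

### The arm

A 7-joint arm with a two-finger parallel gripper is mounted at the origin on the work surface. World frame = base frame: x ahead of the robot, y to its left, z up, the work surface at z = 0. Lengths are in m, angles in rad, forces in N, time in s.
With the tool pointing down it reaches from about 0.425 to 0.875 m from the base axis. Payload 4.7 kg.
Tool frame: the origin (TCP) lies at the very end of the fingers, on their centre line; the grasp point (between the pads) lies 19 mm behind it; z points along the fingers, y is the line along which they close (so a half turn about z gives the same grasp; the last joint's range is limited). The gripper opens to 87 mm and grips with 3 to 60 N. Pads are 19 mm wide; open, the fingers measure 117 mm over their backs; the gripper's body (75 mm by 190 mm) begins 51 mm behind the grasp point.
Start: joints at [-1.192, 0.321, -0.07, 1.45, 0.023, 1.371, -0.057], TCP at [0.232, 0.607, 0.223] pointing down, gripper open.
Joint ranges: [-2.86, 2.86], [-0.3, 2.09], [-1.38, 1.24], [0.06, 2.45], [-1.56, 4.7], [0.09, 2.05], [-2.69, 2.69]. Speed limits (rad/s): [2.57, 2.57, 3.14, 3.14, 3.14, 3.14, 3.14].

### API

Orientations are given as a rotation vector (axis times angle).
In Python, from bench import ctrl, vision gives the robot as it stands.
- The arm moves only by the tool jog_arm, never from a script. Its argument "increments" is a list of rows, each an object of numbers: "tx", "ty", "tz": the shift along the tool's x, y, z in mm; "wx", "wy", "wz": the turn, a rotation vector about the tool's x, y, z in rad; "gripper": the opening, from 0 (shut) to 1 (fully open). In form: [{"tx": .., "ty": .., "tz": .., "wx": .., "wy": .., "wz": .., "gripper": ..}, ...]. A call has exactly 5 rows; each row is the pose to reach, as a shift and turn from the pose commanded when the call began, along the tool's axes at that moment; what a row does not reach only later rows make up. A row lasts 1/12 s, in which the tool goes at most 41.7 mm and 7.16 degrees, less where a joint would pass 70% of its speed; a pose out of reach is approached as far as the arm can. A call with a gripper value outside its range is refused whole. The fingers move at their own pace and stop on an object; "grip_force" is the grip in N (left out, the last holds). Time passes only in rows, so rows that repeat a pose let the fingers close, or fill a call up. It gives the time, the measured TCP pose, the force, the opening and the grip force at its end, in the units of the state.
- ctrl.get_state(): the state, without advancing time (a new reading comes with each control period).
- vision.get_image(name): name is "side" or "top" or "wrist"; returns a dict with "color" (420x560x3 uint8, blue, green, red), "fx", "fy", "cx", "cy" (pixels), "extrinsics" (4x4, takes a point from world to camera coordinates). Camera axes: x right, y down, z forward; pixel columns grow to the right and rows downward; lengths in m; the calibration is good to about 2 mm. A picture is of the moment at which its call begins. There is no depth.
- ctrl.close_job(): hands the job in; it is judged then, once.
Trained networks look in the newest picture that a camera, given by its name, has taken for a name from the list of things; names that differ only in an ending like _2 or _b are one class to them, and where a whole thing is asked for, a point or a joint stands for the part that bears it (a point fixed in the world has none). Each returns a list of dicts, best first, with "conf" (0 to 1); they miss things now and then, are a little off and sometimes report something else, mostly with a low value. They report only what shows in the picture. A call takes as long as a camera call. They do not tell look-alikes from the thing itself.
- vision.spot_in(camera, thing): "bbox" ([left, top, right, bottom] in pixels, round what is visible of it).
The state is a dict: "time": time; "joint_positions": joint angles; "qd": joint speeds; "joint_torque": joint torques, N m; "position": TCP position; "tool_rot": TCP orientation; "ft_force": force on the tool from outside, world axes, zero at the start; "torque": the same for the moment, N m; "grip_width": opening from 0.0 (shut) to 1.0 (fully open); "grip_force": force on a finger pad.
Only numpy, scipy, OpenCV 4.12 (cv2) and the standard library are available. Lean on these libraries where they do the work, as an engineer would, in place of code of your own. Each camera call takes 0.05 s, during which the arm holds its last target. There are 200 camera calls.

## Working session

There is one attempt and no reset: what is moved stays moved. The work goes in short steps, Python scripts to look and compute and a tool call to move; the robot and the scene stay as the last step left them, time stands still between calls to the robot, and variables do not carry over. Pictures are saved under pics/ and viewed, at most 16 in all, crops included, and the job is handed in when it is done.

Besides the shell and the picture viewer there is one more tool, called as name(argument=value, ...) on one line, values as JSON. jog_arm: Moves the arm, as the interface text tells. Its arguments: {"type":"object","properties":{"increments":{"type":"array"},"grip_force":{"type":"number"}},"required":["increments"]}

```bash
ls; mkdir -p pics; cat > h.py <<'E'
import numpy as np, cv2
from scipy.spatial.transform import Rotation as R
from bench import ctrl, vision
def ray(im,u,v,z):
    E=np.array(im["extrinsics"]);Rm=E[:3,:3];c=-Rm.T@E[:3,3]
    d=Rm.T@np.array([(u-im["cx"])/im["fx"],(v-im["cy"])/im["fy"],1]);s=(z-c[2])/d[2];return (c+s*d)
def proj(im,p):
    E=np.array(im["extrinsics"]);q=E[:3,:3]@np.array(p)+E[:3,3];return np.array([im["fx"]*q[0]/q[2]+im["cx"],im["fy"]*q[1]/q[2]+im["cy"]])
E
python3 - <<'E'
from h import *
for n in("top","side","wrist"):
    im=vision.get_image(n);cv2.imwrite(f"pics/{n}0.png",im["color"])
    E=np.array(im["extrinsics"]);print(n,im["fx"],im["cx"],im["cy"],np.round(E,3).tolist())
for t in["tray","long_heatsink","wide_capacitor","large_transformer","relay"]:
    for c in("top","side"):
        print(t,c,[(np.round(d["bbox"]).astype(int).tolist(),round(d["conf"],2)) for d in vision.spot_in(c,t)])
s=ctrl.get_state();print(s["time"],s["position"],s["tool_rot"],R.from_rotvec(s["tool_rot"]).as_matrix().round(3).tolist())
E
```

```text
pics
top 400.82080132018865 278.5646344018573 210.7559771452043 [[0.001, -1.0, 0.005, 0.067], [-0.999, -0.001, -0.053, 0.569], [0.053, -0.005, -0.999, 0.873], [0.0, 0.0, 0.0, 1.0]]
side 385.4198560958498 277.96686198912136 202.820637310347 [[-0.896, -0.445, -0.014, 0.508], [-0.259, 0.548, -0.795, 0.13], [0.361, -0.709, -0.606, 0.67], [0.0, 0.0, 0.0, 1.0]]
wrist 329.0159783153265 281.4403078938889 205.80246875536454 [[0.357, 0.934, -0.001, -0.651], [0.897, -0.343, 0.28, -0.035], [0.261, -0.101, -0.96, 0.39], [0.0, 0.0, 0.0, 1.0]]
tray top [([279, 183, 364, 255], 0.59)]
tray side [([247, 157, 330, 223], 0.86)]
long_heatsink top [([173, 218, 213, 247], 0.84)]
long_heatsink side [([217, 246, 260, 297], 0.79), ([208, 334, 230, 370], 0.21)]
wide_capacitor top [([419, 220, 445, 239], 0.64)]
wide_capacitor side []
large_transformer top [([407, 280, 445, 300], 0.86)]
large_transformer side [([370, 138, 394, 164], 0.86)]
relay top [([177, 173, 197, 193], 0.92), ([150, 134, 178, 159], 0.84), ([210, 172, 233, 194], 0.74)]
relay side [([107, 241, 140, 275], 0.93), ([191, 210, 219, 245], 0.86), ([160, 235, 199, 273], 0.74)]
0.65 [0.23191974 0.60721477 0.22259307] [5.69854359e-01 3.08941862e+00 8.86552609e-05] [[-0.934, 0.357, 0.0], [0.357, 0.934, 0.0], [-0.0, 0.0, -1.0]]
```

View pics/top0.png

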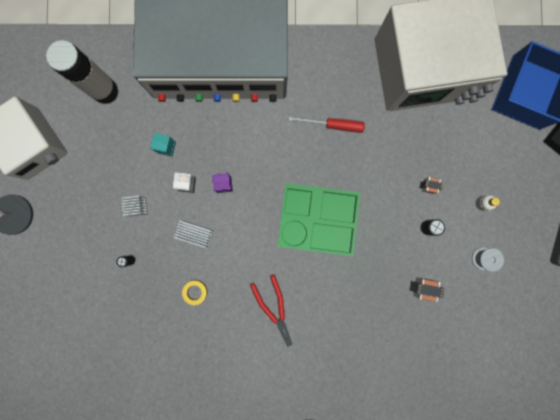

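View pics/side0.png

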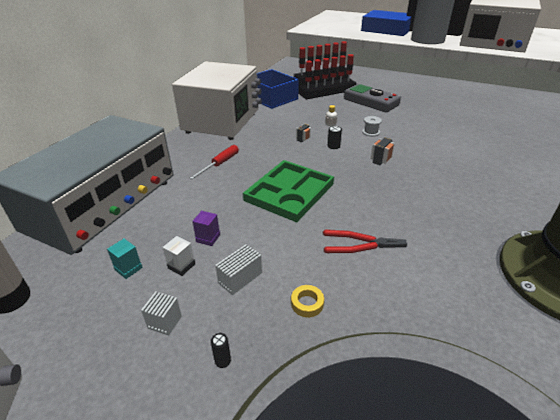

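The top view shows these, as candidate (chosen against look-alikes):
- **Relay:** white at (183,182), against turquoise (162,144) and purple (222,183).
- **Long heat sink:** (193,234), against the short one at (134,206).
- **Wide capacitor:** (435,228), against the slim one at (124,261), the bottle (489,203) and the spool (490,260).
- **Large transformer:** (429,290), against the small one at (433,185).
- **Tray:** centre about (319,219). Its round bay is at (294,233), so tray +y runs left in the image and +x runs up.

```bash
cat > m.py <<'E'
from h import *
def tri(a,pa,b,pb):
    def l(im,p):
        A=ray(im,*p,0);B=ray(im,*p,.1);d=B-A;return A,d/np.linalg.norm(d)
    A,d=l(a,pa);B,e=l(b,pb);M=np.stack([d,-e],1);s=np.linalg.lstsq(M,B-A,rcond=None)[0]
    return (A+s[0]*d+B+s[1]*e)/2, np.linalg.norm(A+s[0]*d-B-s[1]*e)
def green(im):
    h=cv2.cvtColor(im["color"],cv2.COLOR_BGR2HSV);m=cv2.inRange(h,(45,90,40),(80,255,255))
    m=cv2.morphologyEx(m,cv2.MORPH_OPEN,np.ones((3,3)));cs,_=cv2.findContours(m,0,1)
    return max(cs,key=cv2.contourArea)
E
python3 - <<'E'
from m import *
t=vision.get_image("top");s=vision.get_image("side")
for n,p,q,h in[("relay",(183,182),(178,253),.027),("lhs",(193,234),(240,268),.023),("cap",(435,228),(334,138),.026),("trf",(429,290),(383,151),.025),("tray",(319,219),(289,190),.01)]:
    P,e=tri(t,p,s,q);print(n,P.round(3),round(e,4),ray(t,*p,h).round(3))
c=green(t);w=np.array([ray(t,*p[0],.02)[:2] for p in c])*1000
r=cv2.minAreaRect(w.astype(np.float32));print(r)
a=t["color"][120:270,90:290];b=t["color"][160:310,380:520]
cv2.imwrite("pics/c1.png",np.hstack([cv2.resize(x,None,fx=2.3,fy=2.3,interpolation=2) for x in(a,b)]))
E
```

```text
relay [0.629 0.274 0.035] 0.0024 [0.631 0.277 0.027]
lhs [0.516 0.253 0.028] 0.0037 [0.517 0.255 0.023]
cap [ 0.532 -0.276  0.021] 0.0026 [ 0.531 -0.274  0.026]
trf [ 0.396 -0.26   0.021] 0.0 [ 0.397 -0.259  0.025]
tray [ 0.551 -0.023  0.004] 0.001 [ 0.551 -0.022  0.01 ]
((550.5731201171875, -20.501068115234375), (164.9414520263672, 138.4855499267578), 82.92623138427734)
```

View pics/c1.png

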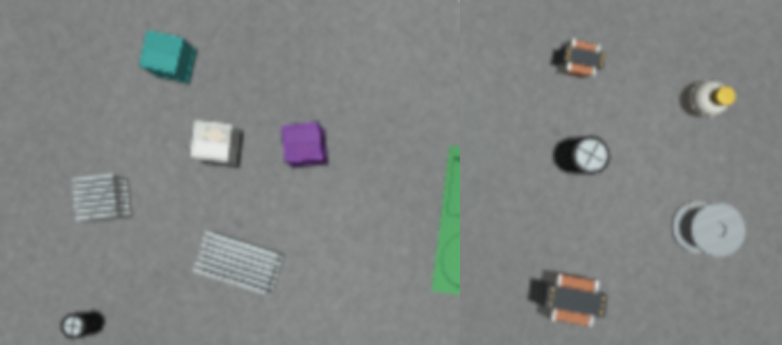

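The choice is confirmed: white cover for the relay, seven long fins for the heat sink, the larger can and the larger transformer. All four grips lie along world x, within about 16°.

```bash
cat > go.py <<'E'
import sys
from h import *
def plan(x,y,z,az):
    s=ctrl.get_state();p=np.array(s["position"]);M=R.from_rotvec(s["tool_rot"]).as_matrix()
    a=np.radians(az);Y=np.array([np.cos(a),np.sin(a),0]);Z=np.array([0,0,-1.]);T=np.stack([np.cross(Y,Z),Y,Z],1)
    d=M.T@(np.array([x,y,z])-p)*1000;w=R.from_matrix(M.T@T).as_rotvec()
    print("t",d.round(1),"w",w.round(3),"az",np.degrees(np.arctan2(M[1,1],M[0,1])).round(1),"pos",p.round(4),"f",np.round(s["ft_force"],1),"g",round(s["grip_width"],3),"t",s["time"])
if __name__=="__main__": plan(*map(float,sys.argv[1:]))
E
python3 go.py .575 .26 .2 -10
```

```text
t [-444.4 -202.    22.6] w [ 0.    -0.     1.381] az 69.1 pos [0.2319 0.6072 0.2226] f [-0.3 -0.7  0.2] g 0.999 t 0.75
```

jog_arm(increments=[{"tx":-40,"ty":-18},{"tx":-76,"ty":-34},{"tx":-112,"ty":-51},{"tx":-148,"ty":-67,"tz":10},{"tx":-185,"ty":-84,"tz":20}])

```text
validation failed for argument at $.in...
```

jog_arm(increments=[{"tx":-37,"ty":-17},{"tx":-74,"ty":-34},{"tx":-111,"ty":-51},{"tx":-148,"ty":-67},{"tx":-185,"ty":-84}])

```text
validation failed for argument at $.in...
```

jog_arm(increments=[{"tx":-37,"ty":-17,"wz":0.12},{"tx":-74,"ty":-34,"wz":0.24},{"tx":-74,"ty":-34,"wz":0.36},{"tx":-74,"ty":-34,"wz":0.48},{"tx":-74,"ty":-34,"wz":0.6}])

```text
validation failed for argument at $.in...
```

jog_arm(increments=[{"wz":0.12},{"wz":0.24},{"wz":0.36},{"wz":0.48},{"wz":0.6}])

```text
validation failed for argument at $.in...
```

jog_arm(increments=[{"wz":0.12},{"wz":0.18},{"wz":0.18},{"wz":0.18},{"wz":0.18}])

```text
validation failed for argument at $.in...
```

```bash
python3 go.py .575 .26 .2 -10; python3 - <<'E'
from h import *
im=vision.get_image("wrist");cv2.imwrite("pics/w1.png",im["color"])
for n,p in[("relay",(.631,.277,.054)),("lhs",(.517,.255,.046))]: print(n,proj(im,p))
for t in["long_heatsink","relay"]: print(t,[(np.round(d["bbox"]).astype(int).tolist(),round(d["conf"],2)) for d in vision.spot_in("wrist",t)])
E
```

```text
t [-444.4 -202.    22.6] w [ 0.    -0.     1.381] az 69.1 pos [0.2319 0.6072 0.2226] f [-0.3 -0.7  0.2] g 0.999 t 0.75
relay [165.71717875 517.53241348]
lhs [116.42981345 461.28798862]
long_heatsink []
relay []
```

View pics/w1.png

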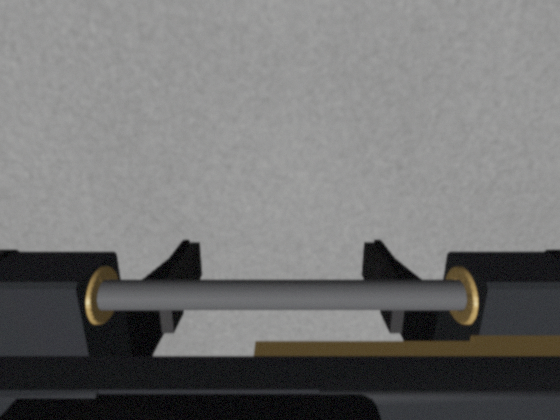

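The moves were refused, so nothing has moved. The wrist picture shows only bare bench with the fingers at rows 240–330. I'll send full rows, without viewing again until I'm there.

jog_arm(increments=[{"tx":-40,"ty":-18,"tz":0,"wx":0,"wy":0,"wz":0,"gripper":1},{"tx":-76,"ty":-34,"tz":0,"wx":0,"wy":0,"wz":0,"gripper":1},{"tx":-112,"ty":-51,"tz":0,"wx":0,"wy":0,"wz":0,"gripper":1},{"tx":-148,"ty":-67,"tz":10,"wx":0,"wy":0,"wz":0,"gripper":1},{"tx":-185,"ty":-84,"tz":20,"wx":0,"wy":0,"wz":0,"gripper":1}])

```text
time: 1.32
position: [0.3759, 0.4621, 0.2034]
tool_rot: [0.569, 3.089, 0.004]
ft_force: [0.1, 0.1, 0.5]
grip_width: 1.0
grip_force: 0.0
```

jog_arm(increments=[{"tx":-33,"ty":-22,"tz":0,"wx":0,"wy":0,"wz":0.12,"gripper":1},{"tx":-66,"ty":-45,"tz":0,"wx":0,"wy":0,"wz":0.24,"gripper":1},{"tx":-99,"ty":-68,"tz":0,"wx":0,"wy":0,"wz":0.36,"gripper":1},{"tx":-132,"ty":-91,"tz":0,"wx":0,"wy":0,"wz":0.48,"gripper":1},{"tx":-165,"ty":-115,"tz":0,"wx":0,"wy":0,"wz":0.6,"gripper":1}])

```text
time: 1.73
position: [0.4886, 0.2951, 0.203]
tool_rot: [1.465, 2.779, 0.001]
ft_force: [1.4, 0.2, 0.4]
grip_width: 1.0
grip_force: 0.0
```

jog_arm(increments=[{"tx":0,"ty":0,"tz":0,"wx":0,"wy":0,"wz":0.12,"gripper":1},{"tx":0,"ty":0,"tz":0,"wx":0,"wy":0,"wz":0.24,"gripper":1},{"tx":0,"ty":0,"tz":0,"wx":0,"wy":0,"wz":0.36,"gripper":1},{"tx":0,"ty":0,"tz":0,"wx":0,"wy":0,"wz":0.48,"gripper":1},{"tx":0,"ty":0,"tz":0,"wx":0,"wy":0,"wz":0.6,"gripper":1}])

```text
time: 2.15
position: [0.4878, 0.2966, 0.2028]
tool_rot: [-2.221, -2.221, -0.001]
ft_force: [-0.2, -0.1, -0.5]
grip_width: 0.996
grip_force: 0.0
```

jog_arm(increments=[{"tx":0,"ty":0,"tz":0,"wx":0,"wy":0,"wz":0.12,"gripper":1},{"tx":0,"ty":0,"tz":0,"wx":0,"wy":0,"wz":0.18,"gripper":1},{"tx":0,"ty":0,"tz":0,"wx":0,"wy":0,"wz":0.18,"gripper":1},{"tx":0,"ty":0,"tz":0,"wx":0,"wy":0,"wz":0.18,"gripper":1},{"tx":0,"ty":0,"tz":0,"wx":0,"wy":0,"wz":0.18,"gripper":1}])

```text
time: 2.57
position: [0.4877, 0.2967, 0.2027]
tool_rot: [-2.404, -2.022, -0.0]
ft_force: [-0.7, 0.1, 0.7]
grip_width: 0.999
grip_force: 0.0
```

```bash
python3 go.py .575 .17 .22 -10
```

```text
t [-109.8  107.7  -17.3] w [ 0.    -0.     0.002] az -9.9 pos [0.4877 0.2967 0.2027] f [-0.7  0.1  0.7] g 0.999 t 2.5667
```

jog_arm(increments=[{"tx":-28,"ty":27,"tz":-5,"wx":0,"wy":0,"wz":0,"gripper":1},{"tx":-55,"ty":54,"tz":-10,"wx":0,"wy":0,"wz":0,"gripper":1},{"tx":-83,"ty":81,"tz":-17,"wx":0,"wy":0,"wz":0,"gripper":1},{"tx":-110,"ty":108,"tz":-17,"wx":0,"wy":0,"wz":0,"gripper":1},{"tx":-110,"ty":108,"tz":-17,"wx":0,"wy":0,"wz":0,"gripper":1}])

```text
time: 2.98
position: [0.5797, 0.1594, 0.2206]
tool_rot: [2.412, 2.002, 0.0]
ft_force: [-0.4, -2.1, 0.7]
grip_width: 0.996
grip_force: 0.0
```

```bash
python3 go.py .575 .17 .22 -10; python3 - <<'E'
from h import *
im=vision.get_image("wrist");cv2.imwrite("pics/w2.png",im["color"])
import pickle;pickle.dump(im,open("w2.pkl","wb"))
for n,p in[("relay",(.631,.277,.054)),("lhs",(.517,.255,.046))]: print(n,proj(im,p))
for t in["long_heatsink","relay"]: print(t,[(np.round(d["bbox"]).astype(int).tolist(),round(d["conf"],2)) for d in vision.spot_in("wrist",t)])
E
```

```text
t [ 9.6 -6.5  0.5] w [ 0.005  0.004 -0.011] az -10.6 pos [0.5797 0.1594 0.2206] f [-0.4 -2.1  0.7] g 0.996 t 2.9833
relay [310.04947338  55.84994244]
lhs [197.69444871 104.58362206]
long_heatsink [([183, 65, 235, 149], 0.92)]
relay [([296, 126, 345, 170], 0.83), ([363, 0, 415, 22], 0.73), ([288, 39, 330, 85], 0.59)]
```

View pics/w2.png

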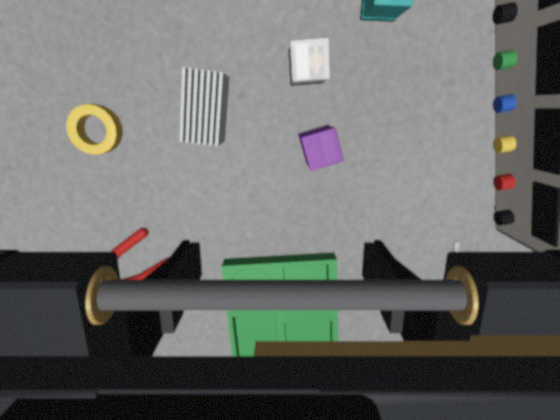

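Wrist view: the relay top is at about (309,60), the heat sink top about (202,107), the purple look-alike at (321,148) and the tray at (280,300). Next I'll fit their top faces.

```bash
cat >> m.py <<'E'
def face(im,uv,h,half,vmin,cl=5):
    u,v=map(int,uv);x0,y0=max(u-half,0),max(v-half,0);c=im["color"][y0:v+half,x0:u+half]
    hsv=cv2.cvtColor(c,cv2.COLOR_BGR2HSV);m=cv2.inRange(hsv,(0,0,vmin),(180,70,255))
    m=cv2.morphologyEx(m,cv2.MORPH_CLOSE,np.ones((cl,cl)));cs,_=cv2.findContours(m,0,1);k=max(cs,key=cv2.contourArea)[:,0]+[x0,y0]
    w=np.array([ray(im,*p,h)[:2]*1000 for p in k]).astype(np.float32);r=cv2.minAreaRect(w)
    return np.round(r[0],1),np.round(r[1],1),round(r[2],1),k.mean(0).round(1),cv2.minAreaRect(k.astype(np.float32))[0]
E
python3 - <<'E'
from m import *
w=vision.get_image("wrist");t=vision.get_image("top")
s=ctrl.get_state();print(s["position"].round(4),np.round(s["qd"],2))
for n,h,pw,pt,v in[("relay",.054,(309,60),(183,182),150),("lhs",.046,(202,107),(193,234),140)]:
  for vm in(v,v+20):
    a=face(w,pw,h,32 if n=="relay" else 48,vm);b=face(t,pt,h,16 if n=="relay" else 24,vm)
    P,e=tri(w,a[4],t,b[4]);print(n,vm,a[:3],b[:3],P.round(4),round(e,4))
E
```

```text
[0.5742 0.1715 0.2193] [-0.01 -0.   -0.    0.    0.   -0.   -0.  ]Traceback (most recent call last):
  File "<stdin>", line 6, in <module>
  File "m.py", line 14, in face
    m=cv2.morphologyEx(m,cv2.MORPH_CLOSE,np.ones((cl,cl)));cs,_=cv2.findContours(m,0,1);k=max(cs,key=cv2.contourArea)[:,0]+[x0,y0]
                                                                                          ~~~^^^^^^^^^^^^^^^^^^^^^^^^
ValueError: max() iterable argument is empty
```

```bash
python3 - <<'E'
from m import *
w=vision.get_image("wrist");t=vision.get_image("top")
cv2.imwrite("pics/w3.png",w["color"])
for n,h,c,v in[("relay",.054,(.631,.277,.05),110),("lhs",.046,(.517,.255,.046),100)]:
  pw=proj(w,c);pt=proj(t,c);print(pw,pt)
  for im,p in((w,pw),(t,pt)):
    q=im["color"][int(p[1])-12:int(p[1])+12,int(p[0])-12:int(p[0])+12].max(2);print(np.percentile(q,[2,25,50,75,98]))
  for vm in(v,v+15,v+30):
   try:
    a=face(w,pw,h,32 if n=="relay" else 48,vm);b=face(t,pt,h,16 if n=="relay" else 24,vm)
    P,e=tri(w,a[4],t,b[4]);print(n,vm,a[:3],b[:3],P.round(4),round(e,4))
   except ValueError: print(n,vm,"none")
E
```

```text
[320.49755934  70.56806942] [180.4825908  180.70297843]
[207. 226. 230. 238. 239.]
[ 98. 114. 114. 116. 121.]
relay 110 (array([630.3, 276.9]), array([54.2, 60.1]), 80.2) (array([633.1, 278.2]), array([66.8, 65.8]), 0.7) [0.631  0.2774 0.0573] 0.0033
relay 125 (array([630.3, 276.9]), array([54.2, 60.1]), 80.2) (array([604.3, 259.7]), array([ 8.5, 29.6]), 0.1) [ 0.6268  0.2827 -0.0345] 0.0283
relay 140 none
[208.34217247 115.96052463] [190.55042385 234.26638475]
[106. 125. 165. 199. 205.]
[ 90.  97. 101. 104. 111.]
lhs 100 (array([514.3, 255.1]), array([90.1, 99.2]), 80.2) (array([518.8, 257.6]), array([ 99.8, 100.6]), 0.1) [0.5184 0.256  0.0533] 0.0008
lhs 115 (array([514.3, 255.1]), array([90.1, 99.2]), 80.2) (array([559.1, 247.1]), array([19.2, 44.9]), 0.1) [0.5462 0.2411 0.1404] 0.0316
lhs 130 none
```

```bash
python3 - <<'E'
from m import *
w=vision.get_image("wrist");t=vision.get_image("top");t["color"]=cv2.imread("pics/top0.png")
for n,h,c,v in[("relay",.054,(.631,.277,.05),170),("lhs",.046,(.517,.255,.046),155)]:
  pw=proj(w,c);pt=proj(t,c)
  for vm in(v,v+15,v+25):
   try:
    a=face(w,pw,h,32 if n=="relay" else 48,vm,9);b=face(t,pt,h,16 if n=="relay" else 24,vm)
    P,e=tri(w,a[4],t,b[4]);print(n,vm,a[:3],b[:3],P.round(4),round(e,4))
   except ValueError: print(n,vm,"none")
E
```

```text
relay 170 (array([630.5, 274.1]), array([36. , 35.7]), 83.0) (array([630.6, 274.6]), array([34.3, 34.3]), 83.8) [0.6306 0.2743 0.055 ] 0.0004
relay 185 (array([630.4, 274.2]), array([34.3, 34. ]), 83.0) (array([630.4, 275.2]), array([32.8, 33.6]), 86.0) [0.6299 0.2742 0.0583] 0.0002
relay 195 (array([630.4, 274.2]), array([34.2, 33.9]), 83.0) (array([630.3, 274.8]), array([32.9, 31.1]), 83.7) [0.6301 0.2741 0.0575] 0.0005
lhs 155 (array([514.4, 255.1]), array([90.2, 99.2]), 80.2) (array([516.7, 248.6]), array([78.3, 39.8]), 72.8) [0.5146 0.2547 0.0274] 0.006
lhs 170 (array([518.2, 252.1]), array([72. , 39.1]), 72.4) (array([526.7, 249.7]), array([66.2, 19.9]), 72.7) [0.5239 0.25   0.0597] 0.0083
lhs 180 (array([518.3, 252.1]), array([70.4, 38.5]), 72.4) (array([531.8, 247.6]), array([29. ,  6.4]), 74.2) [0.5274 0.248  0.0687] 0.013
```

Relay at (630.4, 274.2) mm, grip −7°, top 55 mm. Heat sink at (518.3, 252.1), grip −17.6°. Both agree with the description. The 15 mm fingers don't fit beside the parts in the bays, so I'll grip high, with the TCP about 23 mm above the underside.

```bash
python3 go.py .6304 .2742 .12 -7; python3 - <<'E'
from m import *
c=np.array([.5506,-.0205]);a=np.radians(-7.1);M=np.array([[np.cos(a),-np.sin(a)],[np.sin(a),np.cos(a)]])
w=vision.get_image("wrist");k=green(w)
print([proj(w,[*(c+M@np.array(p)),.022]).round(0) for p in((-.07,.083),(.07,.083))])
k=k[:,0];print(k[(k[:,0]+k[:,1]).argmin()],k[(k[:,1]-k[:,0]).argmin()])
E
```

```text
t [111.3  37.5  99.6] w [-0.    -0.    -0.049] az -9.8 pos [0.5745 0.171  0.2196] f [-0.2  0.2 -0.3] g 0.997 t 3.4333
[array([227., 274.]), array([343., 269.])]
[232 311] [341 311]
```

jog_arm(increments=[{"tx":37,"ty":12,"tz":20,"wx":0,"wy":0,"wz":-0.02,"gripper":0.7},{"tx":74,"ty":25,"tz":40,"wx":0,"wy":0,"wz":-0.049,"gripper":0.7},{"tx":100,"ty":35,"tz":65,"wx":0,"wy":0,"wz":-0.049,"gripper":0.7},{"tx":111.3,"ty":37.5,"tz":90,"wx":0,"wy":0,"wz":-0.049,"gripper":0.7},{"tx":111.3,"ty":37.5,"tz":99.6,"wx":0,"wy":0,"wz":-0.049,"gripper":0.7}])

```text
time: 3.9
position: [0.6286, 0.2772, 0.1148]
tool_rot: [-2.347, -2.083, 0.008]
ft_force: [-1.7, 0.3, -0.4]
grip_width: 0.736
grip_force: 0.0
```

jog_arm(increments=[{"tx":0,"ty":0,"tz":0,"wx":0,"wy":0,"wz":0,"gripper":0.7},{"tx":0,"ty":0,"tz":20,"wx":0,"wy":0,"wz":0,"gripper":0.7},{"tx":0,"ty":0,"tz":36,"wx":0,"wy":0,"wz":0,"gripper":0.7},{"tx":0,"ty":0,"tz":46,"wx":0,"wy":0,"wz":0,"gripper":0.7},{"tx":0,"ty":0,"tz":50,"wx":0,"wy":0,"wz":0,"gripper":0.7}])

```text
time: 4.32
position: [0.631, 0.2712, 0.07]
tool_rot: [2.357, 2.076, -0.001]
ft_force: [0.0, -0.0, -0.8]
grip_width: 0.698
grip_force: 0.0
```

```bash
python3 go.py .6304 .2742 .024 -7; python3 - <<'E'
from m import *
w=vision.get_image("wrist");cv2.imwrite("pics/w4.png",w["color"]);print(proj(w,(.6304,.2742,.054)))
E
```

```text
t [ 3. -1. 46.] w [-0.     0.001 -0.004] az -7.2 pos [0.631  0.2712 0.07  ] f [ 0.  -0.  -0.8] g 0.698 t 4.3167
[277.16108398 243.62885813]
```

View pics/w4.png

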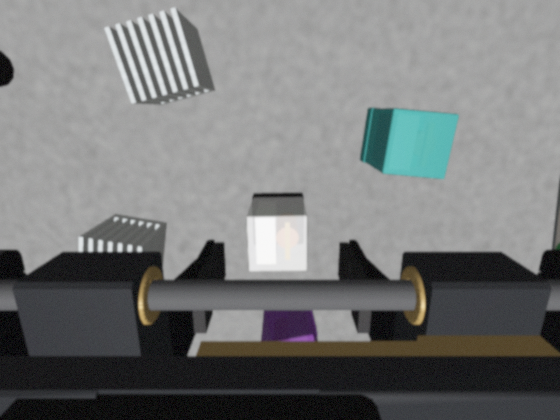

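The relay's top is centred at (277,243), as predicted, between the fingers. I'll descend and grip.

jog_arm(increments=[{"tx":3,"ty":-1,"tz":12,"wx":0,"wy":0,"wz":0,"gripper":0.7},{"tx":3,"ty":-1,"tz":24,"wx":0,"wy":0,"wz":0,"gripper":0.7},{"tx":3,"ty":-1,"tz":36,"wx":0,"wy":0,"wz":0,"gripper":0.7},{"tx":3,"ty":-1,"tz":44,"wx":0,"wy":0,"wz":0,"gripper":0.7},{"tx":3,"ty":-1,"tz":46,"wx":0,"wy":0,"wz":0,"gripper":0.7}], grip_force=20)

```text
time: 4.78
position: [0.6291, 0.2752, 0.0214]
tool_rot: [-2.355, -2.078, 0.006]
ft_force: [-1.3, 0.2, 0.7]
grip_width: 0.699
grip_force: 0.0
```

jog_arm(increments=[{"tx":0,"ty":0,"tz":0,"wx":0,"wy":0,"wz":0,"gripper":0.3},{"tx":0,"ty":0,"tz":0,"wx":0,"wy":0,"wz":0,"gripper":0.3},{"tx":0,"ty":0,"tz":0,"wx":0,"wy":0,"wz":0,"gripper":0.3},{"tx":0,"ty":0,"tz":0,"wx":0,"wy":0,"wz":0,"gripper":0.3},{"tx":0,"ty":0,"tz":0,"wx":0,"wy":0,"wz":0,"gripper":0.3}], grip_force=20)

```text
time: 5.2
position: [0.6309, 0.2761, 0.0247]
tool_rot: [-2.356, -2.078, -0.001]
ft_force: [0.5, -0.3, 3.1]
grip_width: 0.41
grip_force: 20.0
```

jog_arm(increments=[{"tx":0,"ty":0,"tz":-10,"wx":0,"wy":0,"wz":0,"gripper":0.3},{"tx":0,"ty":0,"tz":-30,"wx":0,"wy":0,"wz":0,"gripper":0.3},{"tx":0,"ty":0,"tz":-55,"wx":0,"wy":0,"wz":0,"gripper":0.3},{"tx":0,"ty":0,"tz":-75,"wx":0,"wy":0,"wz":0,"gripper":0.3},{"tx":0,"ty":0,"tz":-90,"wx":0,"wy":0,"wz":0,"gripper":0.3}])

```text
time: 5.62
position: [0.6316, 0.2761, 0.1173]
tool_rot: [2.355, 2.078, 0.005]
ft_force: [1.0, -0.3, -0.1]
grip_width: 0.412
grip_force: 20.0
```

```bash
python3 go.py .5885 .0251 .12 -7.1
```

```text
t [-254.4  -11.4   -3.2] w [ 0.003 -0.002 -0.001] az -7.2 pos [0.6316 0.2761 0.1173] f [ 1.  -0.3 -0.1] g 0.412 t 5.6167
```

jog_arm(increments=[{"tx":-20,"ty":-1,"tz":0,"wx":0,"wy":0,"wz":0,"gripper":0.3},{"tx":-50,"ty":-2,"tz":0,"wx":0,"wy":0,"wz":0,"gripper":0.3},{"tx":-85,"ty":-4,"tz":0,"wx":0,"wy":0,"wz":0,"gripper":0.3},{"tx":-120,"ty":-6,"tz":0,"wx":0,"wy":0,"wz":0,"gripper":0.3},{"tx":-155,"ty":-8,"tz":0,"wx":0,"wy":0,"wz":0,"gripper":0.3}])

```text
time: 6.03
position: [0.6031, 0.1216, 0.115]
tool_rot: [2.355, 2.079, 0.002]
ft_force: [0.9, -0.3, -0.9]
grip_width: 0.412
grip_force: 20.0
```

jog_arm(increments=[{"tx":-35,"ty":-1,"tz":0,"wx":0,"wy":0,"wz":0,"gripper":0.3},{"tx":-65,"ty":-2,"tz":0,"wx":0,"wy":0,"wz":0,"gripper":0.3},{"tx":-85,"ty":-3,"tz":0,"wx":0,"wy":0,"wz":0,"gripper":0.3},{"tx":-95,"ty":-3,"tz":0,"wx":0,"wy":0,"wz":0,"gripper":0.3},{"tx":-97,"ty":-3,"tz":0,"wx":0,"wy":0,"wz":0,"gripper":0.3}])

```text
time: 6.45
position: [0.5884, 0.0245, 0.1149]
tool_rot: [2.359, 2.073, 0.001]
ft_force: [-0.2, -0.1, -1.6]
grip_width: 0.411
grip_force: 20.0
```

```bash
python3 - <<'E'
from m import *
w=vision.get_image("wrist");t=vision.get_image("top");cv2.imwrite("pics/w5.png",w["color"]);cv2.imwrite("pics/t5.png",t["color"])
c=np.array([.5506,-.0205]);a=np.radians(-7.1);M=np.array([[np.cos(a),-np.sin(a)],[np.sin(a),np.cos(a)]])
v=w["color"].copy()
q=[(-.07,.083),(.07,.083),(.005,.077),(.059,.077),(.005,.023),(.059,.023),(-.037,.077),(-.037,.023)]
for p in q: u=proj(w,[*(c+M@np.array(p)),.022]);cv2.circle(v,tuple(int(i) for i in u.round()),2,(0,0,255),-1)
cv2.imwrite("pics/w5a.png",v)
E
python3 go.py .5885 .027 .12 -7.1
```

```text
t [-1.2 -0.  -5.5] w [ 0.001 -0.001 -0.001] az -7.1 pos [0.5887 0.0282 0.1145] f [-0.1  0.4 -0.4] g 0.416 t 6.55
```

View pics/w5a.png

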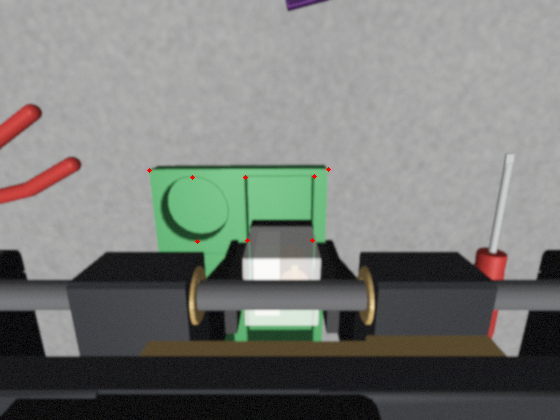

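The model dots lie within 1–3 px of the tray edges, so the tray estimate is good to about 2 mm, and the relay hangs over its bay. I'll lower it.

jog_arm(increments=[{"tx":0,"ty":0,"tz":18,"wx":0,"wy":0,"wz":0,"gripper":0.3},{"tx":0,"ty":0,"tz":36,"wx":0,"wy":0,"wz":0,"gripper":0.3},{"tx":0,"ty":0,"tz":54,"wx":0,"wy":0,"wz":0,"gripper":0.3},{"tx":0,"ty":0,"tz":66,"wx":0,"wy":0,"wz":0,"gripper":0.3},{"tx":0,"ty":0,"tz":74,"wx":0,"wy":0,"wz":0,"gripper":0.3}])

```text
time: 6.97
position: [0.5876, 0.0295, 0.0383]
tool_rot: [-2.351, -2.081, 0.002]
ft_force: [-0.2, 0.5, -0.5]
grip_width: 0.412
grip_force: 20.0
```

jog_arm(increments=[{"tx":0,"ty":0,"tz":3,"wx":0,"wy":0,"wz":0,"gripper":0.3},{"tx":0,"ty":0,"tz":6,"wx":0,"wy":0,"wz":0,"gripper":0.3},{"tx":0,"ty":0,"tz":9,"wx":0,"wy":0,"wz":0,"gripper":0.3},{"tx":0,"ty":0,"tz":11,"wx":0,"wy":0,"wz":0,"gripper":0.3},{"tx":0,"ty":0,"tz":12,"wx":0,"wy":0,"wz":0,"gripper":0.3}])

```text
time: 7.38
position: [0.5888, 0.0272, 0.0286]
tool_rot: [2.356, 2.078, 0.002]
ft_force: [-2.2, 0.3, 8.3]
grip_width: 0.411
grip_force: 20.0
```

Floor contact shows as 8 N upward. I'll release with a small opening and lift, then go to the heat sink.

jog_arm(increments=[{"tx":0,"ty":0,"tz":0,"wx":0,"wy":0,"wz":0,"gripper":0.55},{"tx":0,"ty":0,"tz":0,"wx":0,"wy":0,"wz":0,"gripper":0.55},{"tx":0,"ty":0,"tz":0,"wx":0,"wy":0,"wz":0,"gripper":0.55},{"tx":0,"ty":0,"tz":-5,"wx":0,"wy":0,"wz":0,"gripper":0.55},{"tx":0,"ty":0,"tz":-20,"wx":0,"wy":0,"wz":0,"gripper":0.55}])

```text
time: 7.8
position: [0.5866, 0.027, 0.0466]
tool_rot: [-2.354, -2.077, 0.005]
ft_force: [-0.2, 0.8, -0.2]
grip_width: 0.543
grip_force: 0.0
```

jog_arm(increments=[{"tx":0,"ty":0,"tz":-20,"wx":0,"wy":0,"wz":0,"gripper":0.55},{"tx":0,"ty":0,"tz":-45,"wx":0,"wy":0,"wz":0,"gripper":0.6},{"tx":0,"ty":0,"tz":-70,"wx":0,"wy":0,"wz":0,"gripper":0.7},{"tx":0,"ty":0,"tz":-85,"wx":0,"wy":0,"wz":0,"gripper":0.7},{"tx":0,"ty":0,"tz":-90,"wx":0,"wy":0,"wz":0,"gripper":0.7}])

```text
time: 8.22
position: [0.5903, 0.0272, 0.1417]
tool_rot: [2.354, 2.076, 0.008]
ft_force: [1.2, 0.3, 0.6]
grip_width: 0.684
grip_force: 0.0
```

```bash
python3 go.py .5183 .2521 .12 -17.6
```

```text
t [214.1 -99.7  21.6] w [ 0.005 -0.002  0.182] az -7.2 pos [0.5903 0.0272 0.1417] f [1.2 0.3 0.6] g 0.684 t 8.2167
```

jog_arm(increments=[{"tx":20,"ty":-10,"tz":0,"wx":0,"wy":0,"wz":0.04,"gripper":0.7},{"tx":50,"ty":-24,"tz":0,"wx":0,"wy":0,"wz":0.08,"gripper":0.7},{"tx":85,"ty":-40,"tz":0,"wx":0,"wy":0,"wz":0.12,"gripper":0.7},{"tx":120,"ty":-56,"tz":0,"wx":0,"wy":0,"wz":0.16,"gripper":0.7},{"tx":150,"ty":-70,"tz":0,"wx":0,"wy":0,"wz":0.182,"gripper":0.7}])

```text
time: 8.63
position: [0.536, 0.1872, 0.1374]
tool_rot: [-2.535, -1.854, 0.001]
ft_force: [-0.4, 0.4, -0.4]
grip_width: 0.702
grip_force: 0.0
```

```bash
python3 go.py .5183 .2521 .11 -17.6
```

```text
t [ 56.5 -36.5  27.5] w [-0.001 -0.    -0.001] az -17.6 pos [0.536  0.1872 0.1374] f [-0.4  0.4 -0.4] g 0.702 t 8.6333
```

jog_arm(increments=[{"tx":22,"ty":-14,"tz":5,"wx":0,"wy":0,"wz":0,"gripper":0.7},{"tx":40,"ty":-26,"tz":15,"wx":0,"wy":0,"wz":0,"gripper":0.7},{"tx":52,"ty":-33,"tz":28,"wx":0,"wy":0,"wz":0,"gripper":0.7},{"tx":57,"ty":-36,"tz":40,"wx":0,"wy":0,"wz":0,"gripper":0.7},{"tx":57,"ty":-36,"tz":50,"wx":0,"wy":0,"wz":0,"gripper":0.7}])

```text
time: 9.05
position: [0.5193, 0.2506, 0.0859]
tool_rot: [-2.533, -1.858, 0.003]
ft_force: [0.9, -0.7, 0.4]
grip_width: 0.703
grip_force: 0.0
```

jog_arm(increments=[{"tx":0,"ty":0,"tz":4,"wx":0,"wy":0,"wz":0,"gripper":0.7},{"tx":0,"ty":0,"tz":8,"wx":0,"wy":0,"wz":0,"gripper":0.7},{"tx":0,"ty":0,"tz":10,"wx":0,"wy":0,"wz":0,"gripper":0.7},{"tx":0,"ty":0,"tz":10,"wx":0,"wy":0,"wz":0,"gripper":0.7},{"tx":0,"ty":0,"tz":10,"wx":0,"wy":0,"wz":0,"gripper":0.7}])

```text
time: 9.47
position: [0.5212, 0.2492, 0.0785]
tool_rot: [2.536, 1.854, 0.001]
ft_force: [0.4, -0.3, -0.1]
grip_width: 0.7
grip_force: 0.0
```

```bash
python3 - <<'E'
from m import *
w=vision.get_image("wrist");cv2.imwrite("pics/w6.png",w["color"])
p=proj(w,(.5183,.2521,.046));print(p);print(face(w,p,.046,75,170,13)[:3])
E
python3 go.py .5183 .2521 .0235 -17.6
```

```text
[273.63374275 235.46661917]
(array([517.1, 258.3]), array([72.5, 46.5]), 72.3)
t [ 1.6 -3.5 55.2] w [ 0.001 -0.001 -0.001] az -17.7 pos [0.5211 0.2495 0.0787] f [-0.2  0.9  0.5] g 0.699 t 9.5167
```

View pics/w6.png

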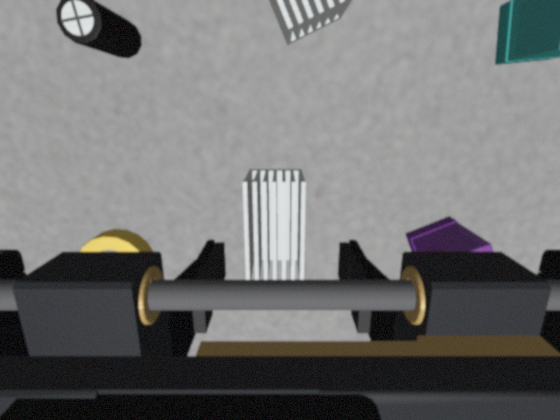

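The heat sink is square between the fingers: fins at columns 245–305, predicted centre 274. I'll descend and grip.

jog_arm(increments=[{"tx":1.5,"ty":-3.5,"tz":12,"wx":0,"wy":0,"wz":0,"gripper":0.7},{"tx":1.5,"ty":-3.5,"tz":28,"wx":0,"wy":0,"wz":0,"gripper":0.7},{"tx":1.5,"ty":-3.5,"tz":42,"wx":0,"wy":0,"wz":0,"gripper":0.7},{"tx":1.5,"ty":-3.5,"tz":51,"wx":0,"wy":0,"wz":0,"gripper":0.7},{"tx":1.5,"ty":-3.5,"tz":55,"wx":0,"wy":0,"wz":0,"gripper":0.7}], grip_force=25)

```text
time: 9.93
position: [0.5164, 0.2521, 0.0212]
tool_rot: [-2.535, -1.856, 0.004]
ft_force: [-0.7, -0.8, 0.1]
grip_width: 0.698
grip_force: 0.0
```

jog_arm(increments=[{"tx":0,"ty":0,"tz":0,"wx":0,"wy":0,"wz":0,"gripper":0.3},{"tx":0,"ty":0,"tz":0,"wx":0,"wy":0,"wz":0,"gripper":0.3},{"tx":0,"ty":0,"tz":0,"wx":0,"wy":0,"wz":0,"gripper":0.3},{"tx":0,"ty":0,"tz":0,"wx":0,"wy":0,"wz":0,"gripper":0.3},{"tx":0,"ty":0,"tz":0,"wx":0,"wy":0,"wz":0,"gripper":0.3}], grip_force=25)

```text
time: 10.35
position: [0.5181, 0.2528, 0.0239]
tool_rot: [-2.535, -1.856, -0.002]
ft_force: [-0.5, -0.6, 0.1]
grip_width: 0.438
grip_force: 25.0
```

jog_arm(increments=[{"tx":0,"ty":0,"tz":-10,"wx":0,"wy":0,"wz":0,"gripper":0.3},{"tx":0,"ty":0,"tz":-30,"wx":0,"wy":0,"wz":0,"gripper":0.3},{"tx":0,"ty":0,"tz":-60,"wx":0,"wy":0,"wz":0,"gripper":0.3},{"tx":0,"ty":0,"tz":-85,"wx":0,"wy":0,"wz":0,"gripper":0.3},{"tx":0,"ty":0,"tz":-100,"wx":0,"wy":0,"wz":0,"gripper":0.3}])

```text
time: 10.77
position: [0.5189, 0.2529, 0.1268]
tool_rot: [2.535, 1.855, 0.007]
ft_force: [0.4, 0.4, -1.5]
grip_width: 0.435
grip_force: 25.0
```

```bash
python3 - <<'E'
import numpy as np
c=np.array([.5506,-.0195]);a=np.radians(-7.1);M=np.array([[np.cos(a),-np.sin(a)],[np.sin(a),np.cos(a)]])
for n,p in dict(long=(-.037,-.033),round=(-.037,.05),large=(.032,-.04),small=(.032,.05)).items(): print(n,(c+M@p).round(4))
E
python3 go.py .5098 -.0477 .125 -7.1
```

```text
long [ 0.5098 -0.0477]
round [0.5201 0.0347]
large [ 0.5774 -0.0631]
small [0.5885 0.0262]
t [-289.3   82.3    1.1] w [ 0.003 -0.003 -0.183] az -17.6 pos [0.5189 0.2529 0.1268] f [ 0.4  0.4 -1.5] g 0.435 t 10.7667
```

jog_arm(increments=[{"tx":-20,"ty":6,"tz":0,"wx":0,"wy":0,"wz":-0.03,"gripper":0.3},{"tx":-50,"ty":14,"tz":0,"wx":0,"wy":0,"wz":-0.07,"gripper":0.3},{"tx":-85,"ty":24,"tz":0,"wx":0,"wy":0,"wz":-0.11,"gripper":0.3},{"tx":-120,"ty":34,"tz":0,"wx":0,"wy":0,"wz":-0.15,"gripper":0.3},{"tx":-155,"ty":44,"tz":0,"wx":0,"wy":0,"wz":-0.183,"gripper":0.3}])

```text
time: 11.18
position: [0.5124, 0.0899, 0.1238]
tool_rot: [2.352, 2.082, 0.001]
ft_force: [1.5, -0.9, -1.3]
grip_width: 0.436
grip_force: 25.0
```

```bash
python3 go.py .5098 -.0477 .125 -7.1
```

```text
t [-136.9   14.1   -1.3] w [ 0.001 -0.001  0.002] az -7.0 pos [0.5124 0.0899 0.1238] f [ 1.5 -0.9 -1.3] g 0.436 t 11.1833
```

jog_arm(increments=[{"tx":-36,"ty":4,"tz":0,"wx":0,"wy":0,"wz":0,"gripper":0.3},{"tx":-71,"ty":8,"tz":0,"wx":0,"wy":0,"wz":0,"gripper":0.3},{"tx":-102,"ty":11,"tz":0,"wx":0,"wy":0,"wz":0,"gripper":0.3},{"tx":-125,"ty":13,"tz":0,"wx":0,"wy":0,"wz":0,"gripper":0.3},{"tx":-137,"ty":14,"tz":0,"wx":0,"wy":0,"wz":0,"gripper":0.3}])

```text
time: 11.6
position: [0.5091, -0.0507, 0.1239]
tool_rot: [2.359, 2.073, 0.0]
ft_force: [0.1, 0.1, -1.1]
grip_width: 0.433
grip_force: 25.0
```

jog_arm(increments=[{"tx":0,"ty":0,"tz":0,"wx":0,"wy":0,"wz":0,"gripper":0.3},{"tx":0,"ty":0,"tz":15,"wx":0,"wy":0,"wz":0,"gripper":0.3},{"tx":0,"ty":0,"tz":30,"wx":0,"wy":0,"wz":0,"gripper":0.3},{"tx":0,"ty":0,"tz":43,"wx":0,"wy":0,"wz":0,"gripper":0.3},{"tx":0,"ty":0,"tz":50,"wx":0,"wy":0,"wz":0,"gripper":0.3}])

```text
time: 12.02
position: [0.5088, -0.0446, 0.0719]
tool_rot: [-2.352, -2.08, 0.001]
ft_force: [-0.5, 0.0, -1.3]
grip_width: 0.432
grip_force: 25.0
```

```bash
python3 - <<'E'
from m import *
w=vision.get_image("wrist");v=w["color"].copy()
c=np.array([.5506,-.0195]);a=np.radians(-7.1);M=np.array([[np.cos(a),-np.sin(a)],[np.sin(a),np.cos(a)]])
for p in [(-.07,.083),(.07,.083),(-.01,.011),(-.064,.011),(-.037,.077),(-.037,.023)]: u=proj(w,[*(c+M@np.array(p)),.022]);cv2.circle(v,tuple(int(i) for i in u.round()),2,(0,0,255),-1)
cv2.imwrite("pics/w7.png",v)
E
python3 go.py .5098 -.0477 .028 -7.1
```

```text
t [-2.7  2.1 43.1] w [-0.003  0.     0.002] az -7.0 pos [ 0.5082 -0.0448  0.0711] f [-0.8 -0.4 -1.5] g 0.431 t 12.0667
```

View pics/w7.png

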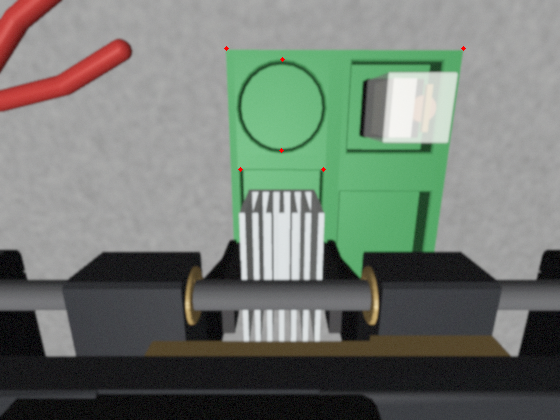

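The dots fall on the tray's edges and bays, and the relay stands in its bay at (405,107). I'll correct by (−2.5, 2) and lower.

jog_arm(increments=[{"tx":-2.5,"ty":2,"tz":8,"wx":0,"wy":0,"wz":0,"gripper":0.3},{"tx":-2.5,"ty":2,"tz":18,"wx":0,"wy":0,"wz":0,"gripper":0.3},{"tx":-2.5,"ty":2,"tz":26,"wx":0,"wy":0,"wz":0,"gripper":0.3},{"tx":-2.5,"ty":2,"tz":32,"wx":0,"wy":0,"wz":0,"gripper":0.3},{"tx":-2.5,"ty":2,"tz":35,"wx":0,"wy":0,"wz":0,"gripper":0.3}])

```text
time: 12.48
position: [0.5107, -0.049, 0.0369]
tool_rot: [-2.354, -2.079, 0.002]
ft_force: [-1.0, 0.1, -0.7]
grip_width: 0.435
grip_force: 25.0
```

jog_arm(increments=[{"tx":0,"ty":0,"tz":2,"wx":0,"wy":0,"wz":0,"gripper":0.3},{"tx":0,"ty":0,"tz":4,"wx":0,"wy":0,"wz":0,"gripper":0.3},{"tx":0,"ty":0,"tz":6,"wx":0,"wy":0,"wz":0,"gripper":0.3},{"tx":0,"ty":0,"tz":8,"wx":0,"wy":0,"wz":0,"gripper":0.3},{"tx":0,"ty":0,"tz":8.5,"wx":0,"wy":0,"wz":0,"gripper":0.3}])

```text
time: 12.9
position: [0.5113, -0.049, 0.0294]
tool_rot: [-2.355, -2.08, -0.0]
ft_force: [-0.1, -0.0, 0.1]
grip_width: 0.435
grip_force: 25.0
```

jog_arm(increments=[{"tx":0,"ty":0,"tz":0.5,"wx":0,"wy":0,"wz":0,"gripper":0.3},{"tx":0,"ty":0,"tz":1,"wx":0,"wy":0,"wz":0,"gripper":0.3},{"tx":0,"ty":0,"tz":1.5,"wx":0,"wy":0,"wz":0,"gripper":0.3},{"tx":0,"ty":0,"tz":2,"wx":0,"wy":0,"wz":0,"gripper":0.3},{"tx":0,"ty":0,"tz":2,"wx":0,"wy":0,"wz":0,"gripper":0.3}])

```text
time: 13.32
position: [0.5114, -0.049, 0.0278]
tool_rot: [2.355, 2.08, 0.001]
ft_force: [-1.2, 0.1, 1.3]
grip_width: 0.435
grip_force: 25.0
```

jog_arm(increments=[{"tx":0,"ty":0,"tz":0,"wx":0,"wy":0,"wz":0,"gripper":0.57},{"tx":0,"ty":0,"tz":0,"wx":0,"wy":0,"wz":0,"gripper":0.57},{"tx":0,"ty":0,"tz":0,"wx":0,"wy":0,"wz":0,"gripper":0.57},{"tx":0,"ty":0,"tz":-5,"wx":0,"wy":0,"wz":0,"gripper":0.57},{"tx":0,"ty":0,"tz":-20,"wx":0,"wy":0,"wz":0,"gripper":0.57}])

```text
time: 13.73
position: [0.5096, -0.049, 0.0462]
tool_rot: [-2.353, -2.078, 0.005]
ft_force: [-1.6, -0.9, -0.3]
grip_width: 0.564
grip_force: 0.0
```

jog_arm(increments=[{"tx":0,"ty":0,"tz":-20,"wx":0,"wy":0,"wz":0,"gripper":0.57},{"tx":0,"ty":0,"tz":-50,"wx":0,"wy":0,"wz":0,"gripper":0.6},{"tx":0,"ty":0,"tz":-85,"wx":0,"wy":0,"wz":0,"gripper":0.7},{"tx":0,"ty":0,"tz":-115,"wx":0,"wy":0,"wz":0,"gripper":0.75},{"tx":0,"ty":0,"tz":-130,"wx":0,"wy":0,"wz":0,"gripper":0.75}])

```text
time: 14.15
position: [0.5133, -0.0493, 0.1821]
tool_rot: [2.353, 2.077, 0.008]
ft_force: [0.1, -0.0, 0.1]
grip_width: 0.718
grip_force: 0.0
```

```bash
python3 go.py .465 -.33 .2 -7
```

```text
t [-284.5  -12.9  -18.4] w [ 0.006 -0.002 -0.002] az -7.1 pos [ 0.5133 -0.0493  0.1821] f [ 0.1 -0.   0.1] g 0.718 t 14.15
```

jog_arm(increments=[{"tx":-20,"ty":-1,"tz":0,"wx":0,"wy":0,"wz":0,"gripper":0.75},{"tx":-55,"ty":-2,"tz":-5,"wx":0,"wy":0,"wz":0,"gripper":0.75},{"tx":-95,"ty":-4,"tz":-10,"wx":0,"wy":0,"wz":0,"gripper":0.75},{"tx":-130,"ty":-5,"tz":-15,"wx":0,"wy":0,"wz":0,"gripper":0.75},{"tx":-165,"ty":-7,"tz":-18,"wx":0,"wy":0,"wz":0,"gripper":0.75}])

```text
time: 14.57
position: [0.4838, -0.2138, 0.1967]
tool_rot: [2.354, 2.079, 0.002]
ft_force: [0.3, 0.7, 0.7]
grip_width: 0.752
grip_force: 0.0
```

jog_arm(increments=[{"tx":-40,"ty":-2,"tz":0,"wx":0,"wy":0,"wz":0,"gripper":0.75},{"tx":-75,"ty":-3,"tz":0,"wx":0,"wy":0,"wz":0,"gripper":0.75},{"tx":-100,"ty":-4,"tz":0,"wx":0,"wy":0,"wz":0,"gripper":0.75},{"tx":-115,"ty":-6,"tz":0,"wx":0,"wy":0,"wz":0,"gripper":0.75},{"tx":-119,"ty":-6,"tz":0,"wx":0,"wy":0,"wz":0,"gripper":0.75}])

```text
time: 14.98
position: [0.4614, -0.333, 0.196]
tool_rot: [2.36, 2.072, -0.002]
ft_force: [-0.7, -0.4, 0.7]
grip_width: 0.754
grip_force: 0.0
```

jog_arm(increments=[{"tx":0,"ty":0,"tz":0,"wx":0,"wy":0,"wz":0,"gripper":0.75},{"tx":0,"ty":0,"tz":0,"wx":0,"wy":0,"wz":0,"gripper":0.75},{"tx":0,"ty":0,"tz":0,"wx":0,"wy":0,"wz":0,"gripper":0.75},{"tx":0,"ty":0,"tz":0,"wx":0,"wy":0,"wz":0,"gripper":0.75},{"tx":0,"ty":0,"tz":0,"wx":0,"wy":0,"wz":0,"gripper":0.75}])

```text
time: 15.4
position: [0.4639, -0.3279, 0.1955]
tool_rot: [-2.352, -2.082, -0.001]
ft_force: [0.0, 0.0, 0.6]
grip_width: 0.75
grip_force: 0.0
```

```bash
python3 - <<'E'
from m import *
w=vision.get_image("wrist");cv2.imwrite("pics/w8.png",w["color"]);s=ctrl.get_state();print(s["position"])
print(proj(w,(.532,-.276,.052)),proj(w,(.396,-.26,.05)))
for t in["large_transformer","wide_capacitor"]: print(t,[(np.round(d["bbox"]).astype(int).tolist(),round(d["conf"],2)) for d in vision.spot_in("wrist",t)])
E
```

```text
[ 0.46381332 -0.32816869  0.19553192]
[347.0455357  130.89023414] [196.80174138 131.56790053]
large_transformer [([174, 89, 228, 151], 0.74)]
wide_capacitor [([324, 100, 367, 139], 0.92)]
```

View pics/w8.png

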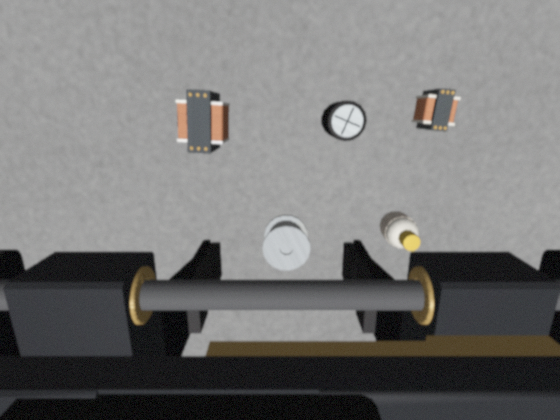

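The wrist view shows the large transformer's core top at (200,121), the wide capacitor's top at (347,121), the small transformer at (438,110), and the spool and bottle below.

```bash
python3 - <<'E'
from m import *
w=vision.get_image("wrist");t=vision.get_image("top");t["color"]=cv2.imread("pics/top0.png")
for vm in(150,170,190):
    a=face(w,(347,121),.052,26,vm,9);b=face(t,(437,227),.052,10,vm,5);P,e=tri(w,a[4],t,b[4]);print("cap",vm,a[:3],b[:3],P.round(4),round(e,4))
c=w["color"][80:165,165:240];g=cv2.cvtColor(c,cv2.COLOR_BGR2HSV)
for vm in(60,75,90):
    m=((g[...,2]<vm)).astype(np.uint8)*255;m=cv2.morphologyEx(m,cv2.MORPH_CLOSE,np.ones((5,5)));m=cv2.morphologyEx(m,cv2.MORPH_OPEN,np.ones((7,7)));cs,_=cv2.findContours(m,0,1);k=max(cs,key=cv2.contourArea)[:,0]+[165,80]
    r=cv2.minAreaRect(np.array([ray(w,*p,.05)[:2]*1000 for p in k]).astype(np.float32));print("core",vm,r)
o=cv2.inRange(g,(3,90,90),(22,255,255));o=cv2.morphologyEx(o,cv2.MORPH_OPEN,np.ones((3,3)))
n,_,st,ce=cv2.connectedComponentsWithStats(o)
for i in range(1,n): print(st[i],(ce[i]+[165,80]).round(1),ray(w,*(ce[i]+[165,80]),.045).round(4))
print(tri(w,(200,121),t,(430,290)))
cv2.imwrite("pics/w8c.png",cv2.resize(c,None,fx=6,fy=6,interpolation=cv2.INTER_CUBIC))
E
```

```text
cap 150 (array([ 532.3, -268.2]), array([44.5, 48.4]), 82.9) (array([ 532.9, -268.2]), array([25.5, 25.6]), 88.9) [ 0.5324 -0.268   0.0518] 0.0012
cap 170 (array([ 532.4, -267.1]), array([27. , 27.4]), 82.9) (array([ 533., -268.]), array([25. , 23.8]), 56.1) [ 0.5326 -0.267   0.0519] 0.0006
cap 190 (array([ 532.6, -266.9]), array([26.9, 27.1]), 65.1) (array([ 533. , -267.8]), array([21.7, 21.1]), 62.5) [ 0.5326 -0.2671  0.0531] 0.0011Traceback (most recent call last):
  File "<stdin>", line 7, in <module>
ValueError: max() iterable argument is empty
```

```bash
python3 - <<'E'
from m import *
w=vision.get_image("wrist");t=vision.get_image("top");t["color"]=cv2.imread("pics/top0.png")
c=w["color"][80:165,165:240];g=cv2.cvtColor(c,cv2.COLOR_BGR2HSV)
print(np.percentile(g[...,2],[1,5,15]),g[37:45,33:38,2].ravel()[:12])
for nm,m in(("dark",(g[...,2]<100).astype(np.uint8)),("part",cv2.inRange(g,(3,90,60),(22,255,255)))):
    m=cv2.morphologyEx(m,cv2.MORPH_OPEN,np.ones((3,3)));n,_,st,ce=cv2.connectedComponentsWithStats(m)
    for i in range(1,n):
        if st[i][4]>40:
            k=np.argwhere(_==i)[:,::-1]+[165,80];z=.05 if nm=="dark" else .045
            r=cv2.minAreaRect(np.array([ray(w,*p,z)[:2]*1000 for p in k]).astype(np.float32));print(nm,st[i],np.round(r[0],1),np.round(r[1],1),round(r[2],1))
P,e=tri(w,(199.5,121.5),t,(430,290));print(P,e,ray(w,199.5,121.5,.05))
cv2.imwrite("pics/w8c.png",cv2.resize(c,None,fx=6,fy=6,interpolation=cv2.INTER_CUBIC))
E
```

```text
[ 54.  99. 106.] [107 107 104 106 106 106 107 106 107 104 106 105]
dark [44 11 11  8 83] [ 416.9 -231.3] [5.9 9.1] 82.9
dark [ 59  24   4  35 139] [ 423.2 -255.3] [30.   2.8] 80.1
dark [45 64  9  7 50] [ 408.6 -276.7] [5.5 7.7] 82.9
part [ 13  23   9  33 271] [ 382.9 -248.7] [28.8  7.3] 78.3
part [ 46  25  17  33 555] [ 416.3 -254.5] [29.2 14.9] 80.2
[ 0.39954288 -0.2524806   0.04791223] 0.000653813834437239 [ 0.39972353 -0.25255787  0.05      ]
```

View pics/w8c.png

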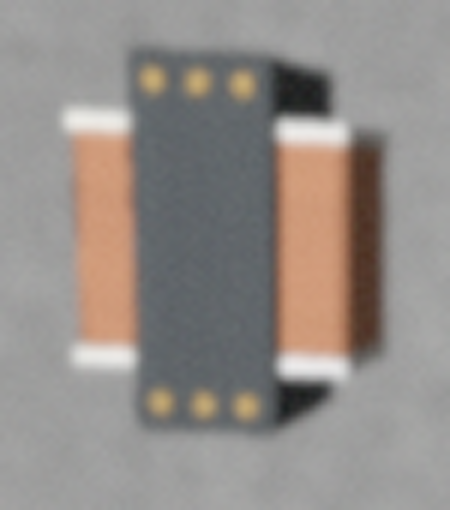

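Transformer centre about (0.3997, −0.2515), grip −6°. Capacitor at (0.5325, −0.267). I'll take the transformer first.

```bash
python3 go.py .3997 -.2515 .09 -6.2
```

```text
t [ 69.2 -72.8 105.5] w [ 0.    -0.    -0.016] az -7.1 pos [ 0.4633 -0.3292  0.1955] f [-0.8  0.2  0.4] g 0.749 t 15.75
```

jog_arm(increments=[{"tx":20,"ty":-20,"tz":10,"wx":0,"wy":0,"wz":-0.016,"gripper":0.75},{"tx":42,"ty":-43,"tz":25,"wx":0,"wy":0,"wz":-0.016,"gripper":0.75},{"tx":60,"ty":-63,"tz":50,"wx":0,"wy":0,"wz":-0.016,"gripper":0.75},{"tx":68,"ty":-72,"tz":78,"wx":0,"wy":0,"wz":-0.016,"gripper":0.75},{"tx":69,"ty":-73,"tz":105,"wx":0,"wy":0,"wz":-0.016,"gripper":0.75}])

```text
time: 16.17
position: [0.3982, -0.2492, 0.0896]
tool_rot: [-2.335, -2.1, -0.005]
ft_force: [0.7, -0.3, 0.7]
grip_width: 0.75
grip_force: 0.0
```

jog_arm(increments=[{"tx":0,"ty":0,"tz":5,"wx":0,"wy":0,"wz":0,"gripper":0.75},{"tx":0,"ty":0,"tz":10,"wx":0,"wy":0,"wz":0,"gripper":0.75},{"tx":0,"ty":0,"tz":10,"wx":0,"wy":0,"wz":0,"gripper":0.75},{"tx":0,"ty":0,"tz":10,"wx":0,"wy":0,"wz":0,"gripper":0.75},{"tx":0,"ty":0,"tz":10,"wx":0,"wy":0,"wz":0,"gripper":0.75}])

```text
time: 16.58
position: [0.4006, -0.2528, 0.0819]
tool_rot: [2.337, 2.096, 0.001]
ft_force: [0.2, 0.4, -0.0]
grip_width: 0.751
grip_force: 0.0
```

```bash
python3 - <<'E'
from m import *
w=vision.get_image("wrist");cv2.imwrite("pics/w9.png",w["color"]);print(proj(w,(.3997,-.2515,.05)))
E
python3 go.py .3997 -.2515 .023 -6.2
```

```text
[277.16454909 236.37718794]
t [ 1.1 -1.1 58.8] w [ 0.002  0.001 -0.   ] az -6.2 pos [ 0.4005 -0.2526  0.0818] f [-0.2  0.1 -0.4] g 0.748 t 16.6333
```

View pics/w9.png

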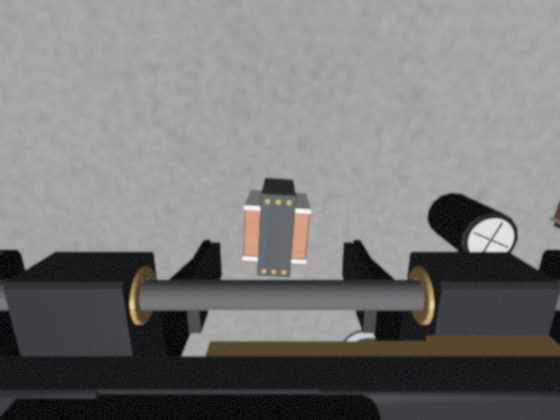

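The transformer is centred at (276,236), as predicted. I'll descend and grip.

jog_arm(increments=[{"tx":1,"ty":-1,"tz":13,"wx":0,"wy":0,"wz":0,"gripper":0.75},{"tx":1,"ty":-1,"tz":30,"wx":0,"wy":0,"wz":0,"gripper":0.75},{"tx":1,"ty":-1,"tz":45,"wx":0,"wy":0,"wz":0,"gripper":0.75},{"tx":1,"ty":-1,"tz":54,"wx":0,"wy":0,"wz":0,"gripper":0.75},{"tx":1,"ty":-1,"tz":58.5,"wx":0,"wy":0,"wz":0,"gripper":0.75}], grip_force=30)

```text
time: 17.05
position: [0.3983, -0.2506, 0.0214]
tool_rot: [-2.338, -2.098, 0.001]
ft_force: [0.1, -0.2, -0.2]
grip_width: 0.747
grip_force: 0.0
```

jog_arm(increments=[{"tx":0,"ty":0,"tz":0,"wx":0,"wy":0,"wz":0,"gripper":0.35},{"tx":0,"ty":0,"tz":0,"wx":0,"wy":0,"wz":0,"gripper":0.35},{"tx":0,"ty":0,"tz":0,"wx":0,"wy":0,"wz":0,"gripper":0.35},{"tx":0,"ty":0,"tz":0,"wx":0,"wy":0,"wz":0,"gripper":0.35},{"tx":0,"ty":0,"tz":0,"wx":0,"wy":0,"wz":0,"gripper":0.35}], grip_force=30)

```text
time: 17.47
position: [0.3983, -0.2508, 0.0226]
tool_rot: [-2.338, -2.098, -0.0]
ft_force: [-3.9, 0.5, 4.4]
grip_width: 0.486
grip_force: 29.4
```

jog_arm(increments=[{"tx":0,"ty":0,"tz":-10,"wx":0,"wy":0,"wz":0,"gripper":0.35},{"tx":0,"ty":0,"tz":-30,"wx":0,"wy":0,"wz":0,"gripper":0.35},{"tx":0,"ty":0,"tz":-60,"wx":0,"wy":0,"wz":0,"gripper":0.35},{"tx":0,"ty":0,"tz":-90,"wx":0,"wy":0,"wz":0,"gripper":0.35},{"tx":0,"ty":0,"tz":-110,"wx":0,"wy":0,"wz":0,"gripper":0.35}])

```text
time: 17.88
position: [0.399, -0.2512, 0.1347]
tool_rot: [2.337, 2.096, 0.003]
ft_force: [1.1, 0.0, -4.0]
grip_width: 0.483
grip_force: 29.4
```

```bash
python3 go.py .5774 -.0631 .13 -7.1
```

```text
t [206.3 157.    5.1] w [0.003 0.    0.015] az -6.2 pos [ 0.399  -0.2512  0.1347] f [ 1.1  0.  -4. ] g 0.483 t 17.8833
```

jog_arm(increments=[{"tx":16,"ty":12,"tz":0,"wx":0,"wy":0,"wz":0,"gripper":0.35},{"tx":40,"ty":30,"tz":0,"wx":0,"wy":0,"wz":0,"gripper":0.35},{"tx":69,"ty":52,"tz":0,"wx":0,"wy":0,"wz":0.015,"gripper":0.35},{"tx":98,"ty":75,"tz":0,"wx":0,"wy":0,"wz":0.015,"gripper":0.35},{"tx":126,"ty":96,"tz":0,"wx":0,"wy":0,"wz":0.015,"gripper":0.35}])

```text
time: 18.3
position: [0.5084, -0.134, 0.1324]
tool_rot: [-2.354, -2.08, -0.002]
ft_force: [0.2, -0.4, -3.5]
grip_width: 0.488
grip_force: 29.4
```

jog_arm(increments=[{"tx":26,"ty":20,"tz":0,"wx":0,"wy":0,"wz":0,"gripper":0.35},{"tx":50,"ty":38,"tz":0,"wx":0,"wy":0,"wz":0,"gripper":0.35},{"tx":68,"ty":52,"tz":0,"wx":0,"wy":0,"wz":0,"gripper":0.35},{"tx":78,"ty":59,"tz":0,"wx":0,"wy":0,"wz":0,"gripper":0.35},{"tx":80,"ty":61,"tz":5,"wx":0,"wy":0,"wz":0,"gripper":0.35}])

```text
time: 18.72
position: [0.5796, -0.061, 0.1276]
tool_rot: [2.349, 2.085, 0.003]
ft_force: [-0.1, 0.0, -3.2]
grip_width: 0.483
grip_force: 29.4
```

jog_arm(increments=[{"tx":0,"ty":0,"tz":8,"wx":0,"wy":0,"wz":0,"gripper":0.35},{"tx":0,"ty":0,"tz":24,"wx":0,"wy":0,"wz":0,"gripper":0.35},{"tx":0,"ty":0,"tz":40,"wx":0,"wy":0,"wz":0,"gripper":0.35},{"tx":0,"ty":0,"tz":52,"wx":0,"wy":0,"wz":0,"gripper":0.35},{"tx":0,"ty":0,"tz":56,"wx":0,"wy":0,"wz":0,"gripper":0.35}])

```text
time: 19.13
position: [0.5749, -0.0655, 0.0684]
tool_rot: [-2.354, -2.076, 0.006]
ft_force: [-0.4, -0.3, -4.8]
grip_width: 0.487
grip_force: 29.4
```

```bash
python3 go.py .5774 -.0631 .0266 -7.1;  python3 -c "
from h import *
w=vision.get_image('wrist');cv2.imwrite('pics/w10.png',w['color'])"; python3 go.py .5774 -.0631 .0266 -7.1
```

```text
t [ 2.8  2.4 41.8] w [-0.005  0.001 -0.002] az -7.2 pos [ 0.5749 -0.0655  0.0684] f [-0.4 -0.3 -4.8] g 0.487 t 19.1333
t [ 2.4  2.  42.1] w [-0.004  0.001 -0.001] az -7.2 pos [ 0.5753 -0.0652  0.0687] f [ 0.3  0.4 -3.9] g 0.488 t 19.1833
```

View pics/w10.png

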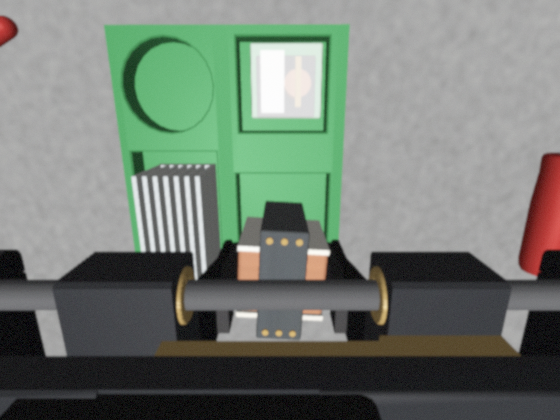

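The relay and heat sink sit in their bays, and the transformer hangs centred over the broad bay. I'll lower it with a (2.5, 2) correction.

jog_arm(increments=[{"tx":2,"ty":1.5,"tz":8,"wx":0,"wy":0,"wz":0,"gripper":0.35},{"tx":2,"ty":1.5,"tz":18,"wx":0,"wy":0,"wz":0,"gripper":0.35},{"tx":2,"ty":1.5,"tz":26,"wx":0,"wy":0,"wz":0,"gripper":0.35},{"tx":2,"ty":1.5,"tz":32,"wx":0,"wy":0,"wz":0,"gripper":0.35},{"tx":2,"ty":1.5,"tz":35,"wx":0,"wy":0,"wz":0,"gripper":0.35}])

```text
time: 19.6
position: [0.5789, -0.0619, 0.0348]
tool_rot: [-2.353, -2.08, 0.002]
ft_force: [-0.6, -0.1, -5.2]
grip_width: 0.488
grip_force: 29.4
```

jog_arm(increments=[{"tx":0,"ty":0,"tz":2,"wx":0,"wy":0,"wz":0,"gripper":0.35},{"tx":0,"ty":0,"tz":4,"wx":0,"wy":0,"wz":0,"gripper":0.35},{"tx":0,"ty":0,"tz":5.5,"wx":0,"wy":0,"wz":0,"gripper":0.35},{"tx":0,"ty":0,"tz":6.5,"wx":0,"wy":0,"wz":0,"gripper":0.35},{"tx":0,"ty":0,"tz":7,"wx":0,"wy":0,"wz":0,"gripper":0.35}])

```text
time: 20.02
position: [0.5798, -0.062, 0.0291]
tool_rot: [2.354, 2.081, 0.001]
ft_force: [-1.0, 0.2, -4.3]
grip_width: 0.485
grip_force: 29.4
```

```bash
python3 go.py .5774 -.0631 .0266 -7.1
```

```text
t [-1.4 -2.2  2.5] w [ 0.    -0.     0.001] az -7.0 pos [ 0.5798 -0.062   0.0291] f [-1.   0.2 -4.3] g 0.485 t 20.0167
```

jog_arm(increments=[{"tx":-1,"ty":-2,"tz":0.5,"wx":0,"wy":0,"wz":0,"gripper":0.35},{"tx":-1,"ty":-2,"tz":1,"wx":0,"wy":0,"wz":0,"gripper":0.35},{"tx":-1,"ty":-2,"tz":1.7,"wx":0,"wy":0,"wz":0,"gripper":0.35},{"tx":-1,"ty":-2,"tz":2.5,"wx":0,"wy":0,"wz":0,"gripper":0.35},{"tx":-1,"ty":-2,"tz":3,"wx":0,"wy":0,"wz":0,"gripper":0.35}])

```text
time: 20.43
position: [0.5776, -0.0628, 0.0267]
tool_rot: [-2.354, -2.081, -0.0]
ft_force: [-3.9, -0.2, 4.4]
grip_width: 0.485
grip_force: 29.4
```

Contact: the vertical force went from −4 to +4 N. I'll release, lift and go for the capacitor.

jog_arm(increments=[{"tx":0,"ty":0,"tz":0,"wx":0,"wy":0,"wz":0,"gripper":0.62},{"tx":0,"ty":0,"tz":0,"wx":0,"wy":0,"wz":0,"gripper":0.62},{"tx":0,"ty":0,"tz":0,"wx":0,"wy":0,"wz":0,"gripper":0.62},{"tx":0,"ty":0,"tz":-5,"wx":0,"wy":0,"wz":0,"gripper":0.62},{"tx":0,"ty":0,"tz":-20,"wx":0,"wy":0,"wz":0,"gripper":0.62}])

```text
time: 20.85
position: [0.576, -0.0626, 0.0447]
tool_rot: [-2.352, -2.079, 0.004]
ft_force: [-0.4, -0.7, -0.3]
grip_width: 0.613
grip_force: 0.0
```

jog_arm(increments=[{"tx":0,"ty":0,"tz":-20,"wx":0,"wy":0,"wz":0,"gripper":0.62},{"tx":0,"ty":0,"tz":-45,"wx":0,"wy":0,"wz":0,"gripper":0.62},{"tx":0,"ty":0,"tz":-70,"wx":0,"wy":0,"wz":0,"gripper":0.7},{"tx":0,"ty":0,"tz":-85,"wx":0,"wy":0,"wz":0,"gripper":0.7},{"tx":0,"ty":0,"tz":-90,"wx":0,"wy":0,"wz":0,"gripper":0.7}])

```text
time: 21.27
position: [0.5796, -0.0631, 0.1397]
tool_rot: [2.351, 2.078, 0.007]
ft_force: [0.9, 0.6, -0.1]
grip_width: 0.686
grip_force: 0.0
```

```bash
python3 go.py .5325 -.267 .12 -7.1
```

```text
t [-208.2  -21.8   19.3] w [ 0.006 -0.001  0.001] az -7.1 pos [ 0.5796 -0.0631  0.1397] f [ 0.9  0.6 -0.1] g 0.686 t 21.2667
```

jog_arm(increments=[{"tx":-20,"ty":-2,"tz":0,"wx":0,"wy":0,"wz":0,"gripper":0.7},{"tx":-52,"ty":-5,"tz":0,"wx":0,"wy":0,"wz":0,"gripper":0.7},{"tx":-87,"ty":-8,"tz":0,"wx":0,"wy":0,"wz":0,"gripper":0.7},{"tx":-122,"ty":-12,"tz":0,"wx":0,"wy":0,"wz":0,"gripper":0.7},{"tx":-155,"ty":-15,"tz":0,"wx":0,"wy":0,"wz":0,"gripper":0.7}])

```text
time: 21.68
position: [0.5425, -0.2163, 0.1355]
tool_rot: [-2.353, -2.08, 0.001]
ft_force: [0.7, -0.3, -0.1]
grip_width: 0.704
grip_force: 0.0
```

jog_arm(increments=[{"tx":-25,"ty":-2,"tz":0,"wx":0,"wy":0,"wz":0,"gripper":0.7},{"tx":-42,"ty":-4,"tz":10,"wx":0,"wy":0,"wz":0,"gripper":0.7},{"tx":-51,"ty":-5,"tz":25,"wx":0,"wy":0,"wz":0,"gripper":0.7},{"tx":-53,"ty":-5,"tz":42,"wx":0,"wy":0,"wz":0,"gripper":0.7},{"tx":-53,"ty":-5,"tz":52,"wx":0,"wy":0,"wz":0,"gripper":0.7}])

```text
time: 22.1
position: [0.5304, -0.2676, 0.0819]
tool_rot: [-2.355, -2.077, 0.003]
ft_force: [-1.4, 0.3, 0.6]
grip_width: 0.7
grip_force: 0.0
```

jog_arm(increments=[{"tx":0,"ty":0,"tz":4,"wx":0,"wy":0,"wz":0,"gripper":0.7},{"tx":0,"ty":0,"tz":6,"wx":0,"wy":0,"wz":0,"gripper":0.7},{"tx":0,"ty":0,"tz":6,"wx":0,"wy":0,"wz":0,"gripper":0.7},{"tx":0,"ty":0,"tz":6,"wx":0,"wy":0,"wz":0,"gripper":0.7},{"tx":0,"ty":0,"tz":6,"wx":0,"wy":0,"wz":0,"gripper":0.7}])

```text
time: 22.52
position: [0.5329, -0.2666, 0.0789]
tool_rot: [2.352, 2.081, 0.002]
ft_force: [0.6, -0.0, 0.7]
grip_width: 0.694
grip_force: 0.0
```

```bash
python3 - <<'E'
from m import *
w=vision.get_image("wrist");p=proj(w,(.5325,-.267,.052));print(p)
for vm in(170,190): print(face(w,p,.052,32,vm,9))
E
python3 go.py .5325 -.267 .024 -7.1
```

```text
[278.28208666 241.96285661]
(array([ 531.6, -270.3]), array([34.2, 40.1]), 82.9, array([280., 254.]), (277.5, 246.5))
(array([ 532.2, -267.6]), array([27.3, 27.3]), 82.9, array([278.1, 242.1]), (278.0, 242.5))
t [-0.4 -0.4 54.9] w [0.002 0.    0.002] az -7.0 pos [ 0.5329 -0.2666  0.0789] f [ 0.7  0.8 -0.5] g 0.701 t 22.5667
```

The close measurement agrees to 1 mm: the capacitor's top centre is at (278,242) px. I'll descend and grip.

jog_arm(increments=[{"tx":0,"ty":0,"tz":12,"wx":0,"wy":0,"wz":0,"gripper":0.7},{"tx":0,"ty":0,"tz":28,"wx":0,"wy":0,"wz":0,"gripper":0.7},{"tx":0,"ty":0,"tz":42,"wx":0,"wy":0,"wz":0,"gripper":0.7},{"tx":0,"ty":0,"tz":51,"wx":0,"wy":0,"wz":0,"gripper":0.7},{"tx":0,"ty":0,"tz":55,"wx":0,"wy":0,"wz":0,"gripper":0.7}], grip_force=25)

```text
time: 22.98
position: [0.5308, -0.2661, 0.0208]
tool_rot: [-2.352, -2.079, 0.003]
ft_force: [0.9, 1.1, -0.5]
grip_width: 0.701
grip_force: 0.0
```

jog_arm(increments=[{"tx":0,"ty":0,"tz":0,"wx":0,"wy":0,"wz":0,"gripper":0.3},{"tx":0,"ty":0,"tz":0,"wx":0,"wy":0,"wz":0,"gripper":0.3},{"tx":0,"ty":0,"tz":0,"wx":0,"wy":0,"wz":0,"gripper":0.3},{"tx":0,"ty":0,"tz":0,"wx":0,"wy":0,"wz":0,"gripper":0.3},{"tx":0,"ty":0,"tz":0,"wx":0,"wy":0,"wz":0,"gripper":0.3}], grip_force=25)

```text
time: 23.4
position: [0.5325, -0.2669, 0.0237]
tool_rot: [2.353, 2.08, 0.001]
ft_force: [0.8, 0.3, 2.1]
grip_width: 0.405
grip_force: 21.5
```

jog_arm(increments=[{"tx":0,"ty":0,"tz":-10,"wx":0,"wy":0,"wz":0,"gripper":0.3},{"tx":0,"ty":0,"tz":-30,"wx":0,"wy":0,"wz":0,"gripper":0.3},{"tx":0,"ty":0,"tz":-65,"wx":0,"wy":0,"wz":0,"gripper":0.3},{"tx":0,"ty":0,"tz":-100,"wx":0,"wy":0,"wz":0,"gripper":0.3},{"tx":0,"ty":0,"tz":-120,"wx":0,"wy":0,"wz":0,"gripper":0.3}])

```text
time: 23.82
position: [0.5334, -0.2679, 0.1477]
tool_rot: [2.351, 2.077, 0.004]
ft_force: [1.8, -0.0, 0.3]
grip_width: 0.404
grip_force: 25.0
```

```bash
python3 go.py .5201 .0347 .14 -7.1
```

```text
t [298.6 -50.6   7.2] w [0.005 0.001 0.   ] az -7.1 pos [ 0.5334 -0.2679  0.1477] f [ 1.8 -0.   0.3] g 0.404 t 23.8167
```

jog_arm(increments=[{"tx":20,"ty":-3,"tz":0,"wx":0,"wy":0,"wz":0,"gripper":0.3},{"tx":52,"ty":-9,"tz":0,"wx":0,"wy":0,"wz":0,"gripper":0.3},{"tx":88,"ty":-15,"tz":0,"wx":0,"wy":0,"wz":0,"gripper":0.3},{"tx":124,"ty":-21,"tz":0,"wx":0,"wy":0,"wz":0,"gripper":0.3},{"tx":160,"ty":-27,"tz":0,"wx":0,"wy":0,"wz":0,"gripper":0.3}])

```text
time: 24.23
position: [0.5248, -0.1034, 0.1441]
tool_rot: [2.354, 2.079, 0.002]
ft_force: [0.6, 0.6, -1.3]
grip_width: 0.407
grip_force: 25.0
```

jog_arm(increments=[{"tx":36,"ty":-6,"tz":0,"wx":0,"wy":0,"wz":0,"gripper":0.3},{"tx":72,"ty":-12,"tz":0,"wx":0,"wy":0,"wz":0,"gripper":0.3},{"tx":104,"ty":-17,"tz":0,"wx":0,"wy":0,"wz":0,"gripper":0.3},{"tx":128,"ty":-21,"tz":0,"wx":0,"wy":0,"wz":0,"gripper":0.3},{"tx":138,"ty":-23,"tz":0,"wx":0,"wy":0,"wz":0,"gripper":0.3}])

```text
time: 24.65
position: [0.5188, 0.0399, 0.1438]
tool_rot: [-2.347, -2.087, -0.003]
ft_force: [-0.1, 0.8, -0.6]
grip_width: 0.407
grip_force: 25.0
```

jog_arm(increments=[{"tx":0,"ty":0,"tz":10,"wx":0,"wy":0,"wz":0,"gripper":0.3},{"tx":0,"ty":0,"tz":28,"wx":0,"wy":0,"wz":0,"gripper":0.3},{"tx":0,"ty":0,"tz":48,"wx":0,"wy":0,"wz":0,"gripper":0.3},{"tx":0,"ty":0,"tz":62,"wx":0,"wy":0,"wz":0,"gripper":0.3},{"tx":0,"ty":0,"tz":68,"wx":0,"wy":0,"wz":0,"gripper":0.3}])

```text
time: 25.07
position: [0.5175, 0.0321, 0.0727]
tool_rot: [-2.357, -2.076, 0.006]
ft_force: [-0.8, 0.0, -0.9]
grip_width: 0.407
grip_force: 25.0
```

```bash
python3 -c "
from h import *
w=vision.get_image('wrist');cv2.imwrite('pics/w11.png',w['color'])"; python3 go.py .5201 .0347 .0277 -7.1
```

```text
t [ 2.8  2.6 44.8] w [-0.004  0.003 -0.002] az -7.2 pos [0.5174 0.0324 0.0725] f [-0.6 -0.1 -1.8] g 0.408 t 25.1167
```

View pics/w11.png

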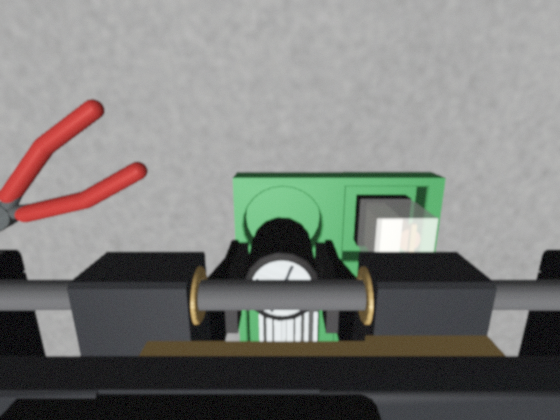

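The capacitor hangs over the round bay (column 283). I'll lower it with the correction.

jog_arm(increments=[{"tx":2,"ty":1.5,"tz":8,"wx":0,"wy":0,"wz":0,"gripper":0.3},{"tx":2,"ty":1.5,"tz":18,"wx":0,"wy":0,"wz":0,"gripper":0.3},{"tx":2,"ty":1.5,"tz":27,"wx":0,"wy":0,"wz":0,"gripper":0.3},{"tx":2,"ty":1.5,"tz":34,"wx":0,"wy":0,"wz":0,"gripper":0.3},{"tx":2,"ty":1.5,"tz":37,"wx":0,"wy":0,"wz":0,"gripper":0.3}])

```text
time: 25.53
position: [0.5201, 0.0368, 0.0367]
tool_rot: [-2.353, -2.08, 0.002]
ft_force: [-0.4, 1.0, -0.2]
grip_width: 0.41
grip_force: 25.0
```

jog_arm(increments=[{"tx":0,"ty":0,"tz":2,"wx":0,"wy":0,"wz":0,"gripper":0.3},{"tx":0,"ty":0,"tz":4,"wx":0,"wy":0,"wz":0,"gripper":0.3},{"tx":0,"ty":0,"tz":5.5,"wx":0,"wy":0,"wz":0,"gripper":0.3},{"tx":0,"ty":0,"tz":6.5,"wx":0,"wy":0,"wz":0,"gripper":0.3},{"tx":0,"ty":0,"tz":7,"wx":0,"wy":0,"wz":0,"gripper":0.3}])

```text
time: 25.95
position: [0.521, 0.037, 0.0312]
tool_rot: [2.354, 2.081, 0.001]
ft_force: [-0.8, -0.1, -0.4]
grip_width: 0.409
grip_force: 25.0
```

```bash
python3 go.py .5201 .0347 .0277 -7.1
```

```text
t [-2.4 -0.6  3.5] w [ 0.    -0.     0.001] az -7.0 pos [0.521  0.037  0.0312] f [-0.8 -0.1 -0.4] g 0.409 t 25.95
```

jog_arm(increments=[{"tx":-2,"ty":-0.5,"tz":1,"wx":0,"wy":0,"wz":0,"gripper":0.3},{"tx":-2,"ty":-0.5,"tz":2,"wx":0,"wy":0,"wz":0,"gripper":0.3},{"tx":-2,"ty":-0.5,"tz":2.8,"wx":0,"wy":0,"wz":0,"gripper":0.3},{"tx":-2,"ty":-0.5,"tz":3.5,"wx":0,"wy":0,"wz":0,"gripper":0.3},{"tx":-2,"ty":-0.5,"tz":4,"wx":0,"wy":0,"wz":0,"gripper":0.3}])

```text
time: 26.37
position: [0.5201, 0.035, 0.0276]
tool_rot: [-2.354, -2.08, -0.0]
ft_force: [-3.0, -0.6, 8.9]
grip_width: 0.406
grip_force: 25.0
```

Contact at 9 N. I'll release, lift and move back to look.

jog_arm(increments=[{"tx":0,"ty":0,"tz":0,"wx":0,"wy":0,"wz":0,"gripper":0.54},{"tx":0,"ty":0,"tz":0,"wx":0,"wy":0,"wz":0,"gripper":0.54},{"tx":0,"ty":0,"tz":0,"wx":0,"wy":0,"wz":0,"gripper":0.54},{"tx":0,"ty":0,"tz":-5,"wx":0,"wy":0,"wz":0,"gripper":0.54},{"tx":0,"ty":0,"tz":-20,"wx":0,"wy":0,"wz":0,"gripper":0.54}])

```text
time: 26.78
position: [0.5182, 0.0348, 0.0455]
tool_rot: [-2.352, -2.08, 0.006]
ft_force: [0.1, 0.1, 0.6]
grip_width: 0.533
grip_force: 0.0
```

jog_arm(increments=[{"tx":0,"ty":0,"tz":-25,"wx":0,"wy":0,"wz":0,"gripper":0.54},{"tx":0,"ty":0,"tz":-60,"wx":0,"wy":0,"wz":0,"gripper":0.54},{"tx":0,"ty":0,"tz":-100,"wx":0,"wy":0,"wz":0,"gripper":0.54},{"tx":-15,"ty":0,"tz":-135,"wx":0,"wy":0,"wz":0,"gripper":0.54},{"tx":-40,"ty":0,"tz":-150,"wx":0,"wy":0,"wz":0,"gripper":0.54}])

```text
time: 27.2
position: [0.5178, -0.0021, 0.2024]
tool_rot: [2.346, 2.085, 0.012]
ft_force: [0.8, -0.1, 0.3]
grip_width: 0.543
grip_force: 0.0
```

jog_arm(increments=[{"tx":-30,"ty":5,"tz":0,"wx":0,"wy":0,"wz":0,"gripper":0.54},{"tx":-62,"ty":10,"tz":0,"wx":0,"wy":0,"wz":0,"gripper":0.54},{"tx":-90,"ty":15,"tz":0,"wx":0,"wy":0,"wz":0,"gripper":0.54},{"tx":-108,"ty":20,"tz":0,"wx":0,"wy":0,"wz":0,"gripper":0.54},{"tx":-115,"ty":20,"tz":0,"wx":0,"wy":0,"wz":0,"gripper":0.54}])

```text
time: 27.62
position: [0.5208, -0.1252, 0.1977]
tool_rot: [2.358, 2.073, -0.0]
ft_force: [-0.8, -0.7, 0.7]
grip_width: 0.54
grip_force: 0.0
```

jog_arm(increments=[{"tx":0,"ty":0,"tz":0,"wx":0,"wy":0,"wz":0,"gripper":0.54},{"tx":0,"ty":0,"tz":0,"wx":0,"wy":0,"wz":0,"gripper":0.54},{"tx":0,"ty":0,"tz":0,"wx":0,"wy":0,"wz":0,"gripper":0.54},{"tx":0,"ty":0,"tz":0,"wx":0,"wy":0,"wz":0,"gripper":0.54},{"tx":0,"ty":0,"tz":0,"wx":0,"wy":0,"wz":0,"gripper":0.54}])

```text
time: 28.03
position: [0.521, -0.1196, 0.1969]
tool_rot: [-2.351, -2.083, -0.0]
ft_force: [1.1, -0.2, -0.2]
grip_width: 0.542
grip_force: 0.0
```

```bash
python3 - <<'E'
from m import *
w=vision.get_image("wrist");v=w["color"].copy();s=ctrl.get_state();print(s["position"],s["time"],np.abs(s["qd"]).max())
c=np.array([.5506,-.0195]);a=np.radians(-7.1);M=np.array([[np.cos(a),-np.sin(a)],[np.sin(a),np.cos(a)]])
for p,h in [((-.037,-.033),.05),((-.037,.05),.056),((.032,-.04),.054),((.032,.05),.058)]:
    u=proj(w,[*(c+M@np.array(p)),h]);cv2.circle(v,tuple(int(i) for i in u.round()),2,(0,0,255),-1)
t=vision.get_image("top")["color"][110:320,100:460]
cv2.imwrite("pics/fin.png",np.vstack([v[:330],cv2.resize(t,(560,270))[:270]]))
E
```

```text
[ 0.52102461 -0.11999834  0.19697439] 28.0833 0.005784471797198396
```

View pics/fin.png

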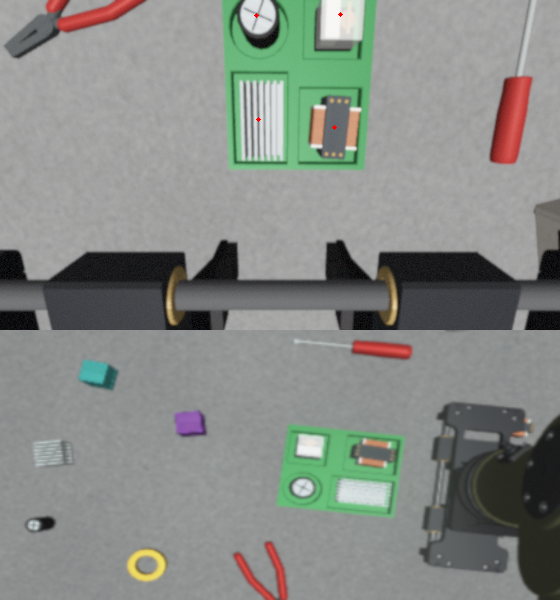

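All four parts stand upright in their bays, with tops within about 2 mm of the targets, and the look-alikes in view are where they were. I'll hand in.

```bash
python3 -c "
from bench import ctrl
print(ctrl.close_job())"
```

```text
the job is handed in; nothing more can be done
None
```

I handed the job in at 28 s: all four kit parts stand upright in their bays, within about 2 mm of centre in the last pictures; the slim capacitor and short heat sink look undisturbed, the small transformer was mostly hidden behind the arm in the final view but nothing touched it, and the hand-in gave no verdict.

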